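# Hold a relay pole piece at gauging gap above its mate

## Robot

A 6-joint arm with a two-finger parallel gripper is mounted at the origin on the work surface. World frame = base frame: x ahead of the robot, y to its left, z up, the work surface at z = 0. Lengths are in m, angles in rad, forces in N, time in s.
With the tool pointing down it reaches from about 0.35 to 0.775 m from the base axis. Payload 7.3 kg.
Tool frame: the origin (TCP) lies at the very end of the fingers, on their centre line; the grasp point (between the pads) lies 19 mm behind it; z points along the fingers, y is the direction in which the jaws open and shut (so a half turn about z gives the same grasp; the last joint's range is limited). The gripper opens to 92 mm and grips with 3 to 60 N. Pads are 19 mm wide; open, the fingers measure 130 mm over their backs; the gripper's body (75 mm by 190 mm) begins 47 mm behind the grasp point.
Start: joints at [1.1, 0.342, 1.524, -0, 1.275, -0.146], TCP at [0.168, 0.498, 0.198] pointing down, gripper open.
Joint ranges: [-2.53, 2.53], [-0.77, 2.02], [0.04, 2.7], [-1, 4.14], [0.28, 2.66], [-3.11, 3.11]. Speed limits (rad/s): [2.57, 2.57, 3.14, 3.14, 3.14, 3.14].

## Interface

Orientations are given as [roll, pitch, yaw] about the fixed x, y, z axes, in that order (R = Rz(yaw) Ry(pitch) Rx(roll)).
In Python, from cell import robot gives the robot as it stands.
- The arm moves only by the tool apply_moves, never from a script. Its argument "plan" is a list of rows, each an object of numbers: "tx", "ty", "tz": the shift along the tool's x, y, z in m; "yaw": the turn about the tool's z in rad; "grip": the opening, from -1 (shut) to 1 (fully open), so that 0 is half open. In form: [{"tx": .., "ty": .., "tz": .., "yaw": .., "grip": ..}, ...]. A call has 1 to 8 rows; each row is the pose to reach, as a shift and turn from the pose commanded when the call began, along the tool's axes at that moment; what a row does not reach only later rows make up. A row lasts 1/8 s, in which the tool goes at most 62.5 mm and 10.7 degrees, less where a joint would pass 70% of its speed; a pose out of reach is approached as far as the arm can. A call with a gripper value outside its range is refused whole. The fingers move at their own pace and stop on an object; "force" is the grip in N (left out, the last holds). Time passes only in rows, so rows that repeat a pose let the fingers close. It gives the time, the measured TCP pose, the force and the opening at its end, in the units of the state.
- robot.observe(): the state, without advancing time (a new reading comes with each control period).
- robot.read_camera(name): name is "side" or "top"; returns (picture, depth): 400x640x3 uint8, red, green, blue; 400x640 float32, m along the optical axis (not along the pixel's ray), 0 where there is no reading.
- robot.get_calibration(name): a dict with "camera_matrix" (3x3 intrinsics, pixels), "R" (3x3) and "t" (3): a world point X has camera coordinates R X + t. Camera axes: x right, y down, z forward; pixel columns grow to the right and rows downward; lengths in m; the calibration is good to about 2 mm. A picture is of the moment at which its call begins. get_calibration takes no time and is no camera call.
- robot.hand_in(): hands the job in, once; it reports no verdict.
Trained networks look in the newest picture that a camera, given by its name, has taken for a name from the list of things; names that differ only in an ending like _2 or _b are one class to them, and where a whole thing is asked for, a point or a joint stands for the part that bears it (a point fixed in the world has none). Each returns a list of dicts, best first, with "confidence" (0 to 1); they miss things now and then, are a little off and sometimes report something else, mostly with a low value. They report only what shows in the picture. A call takes as long as a camera call. They do not tell look-alikes from the thing itself.
- robot.outline_of(label, camera): "region" (400x640 bool, what is visible of it) and "pixel" ([row, column] in pixels, amid what is visible of it).
- robot.tip_of(label, camera): "pixel" ([row, column] in pixels: a listed point, or the origin of a listed thing).
The state is a dict: "time": time; "qpos": joint angles; "qvel": joint speeds; "joint_efforts": joint torques, N m; "tool_pos": TCP position; "tool_rot": TCP orientation; "contact_force": force on the tool from outside, world axes, zero at the start; "torque": the same for the moment, N m; "opening": finger opening in m.
Only numpy, scipy, OpenCV 4.12 (cv2) and the standard library are available. Lean on these libraries where they do the work, as an engineer would, in place of code of your own. Each camera call takes 0.05 s, during which the arm holds its last target.

## Task

Take the iron pole piece that stands with its broad face up, lower its tang into the pocket of the blue gauge block until it is fully home with the broad face still up, and let go only once it is down. Then pick up the other pole piece, broad face down as it stands, carry it over the yellow guard and finish still holding it motionless above the seated one, level, centred and lined up with it, with a gap of about 8 mm between the two broad faces; the two pieces must never touch, and the program ends while holding. Do not touch the guard, and leave the amber housing, the fuse carrier and the spring hook where they are.

Things in the scene. Friction and masses are not known exactly. Their poses are not given: they have to be found in the camera images.
- lower_mid (a point): Centre (half-way up) of the dark iron pole piece to be seated, 42 mm tall, 0.28 kg nominal, standing on the table on its tang. Its z axis points up from tang to broad face. Lower part: tang 26 mm (x) by 20 mm (y), 24 mm tall; upper part: broad shoe 46 mm (x) by 30 mm (y), 18 mm thick, ending in the bright broad face 21 mm above this point; the tang's end is 21 mm below this point.
- upper_mid (a point): Centre (half-way up) of the other, equal iron pole piece, standing the other way up: its broad shoe, 46 mm (x) by 30 mm (y) by 18 mm thick, is at the bottom with the broad face down on the table 21 mm below this point, and the tang, 26 mm (x) by 20 mm (y) by 24 mm tall, points up, its copper-coloured end 21 mm above this point. z points up. The two pieces may stand in either of two places.
- nest: Blue gauge block, 80 mm (x) by 70 mm (y) by 34 mm tall, fixed to the table; origin at the centre of its underside, z up. In its top is a rectangular pocket 31 mm (x) by 25 mm (y), 26 mm deep, for the 26 by 20 mm tang with the long sides along x (either way round). When home, the shoe rests on the block's top.
- pocket (a point): Centre of the pocket's mouth, on the top of the blue block, 34 mm above the table; same axes as the block. A piece fully home has its centre 3 mm below this point.
- guard: Yellow steel guard frame around the blue block, fixed, open at the top: four walls 6 mm thick and 70 mm high, 240 by 240 mm outside, same centre and axes as the block; origin on the table at the centre. A black gauge head, 34 mm wide (y), sits inside the middle of each x wall and reaches 14 mm inwards, 42 to 68 mm above the table. Must not be touched. Beyond it, at the far left of the table (y above 0.38 m), stands a green scrap bin 125 mm high, not part of the job.
- housing_mid (a point): Centre of the loose cracked amber relay housing, 70 by 60 mm, 84 mm tall; to be left alone.
- fuse_mid (a point): Centre of the loose white porcelain fuse carrier, 30 mm (x) by 70 mm (y), 34 mm tall; to be left alone.
- hook_mid (a point): Middle of the loose chrome spring hook lying flat, about 100 mm long (x), 35 mm wide, 8 mm high; to be left alone.
There are look-alikes about, which are no part of the job. Leave any red look-alike of the part that bears upper_mid alone.

How it is judged:
By the outcome, as a careful person would: the job done as asked, in the order asked, and still so for the second after the job is handed in, while the arm keeps its last pose, push and grip.
It also fails if it takes over 70 s, if anything falls off the work surface, if the arm or the gripper's body presses on something with over 40 N, if the wrist force passes 120 N, or if a joint passes its speed limit or range.

## Working session

There is one attempt and no reset: what is moved stays moved. The work goes in short steps, Python scripts to look and compute and a tool call to move; the robot and the scene stay as the last step left them, time stands still between calls to the robot, and variables do not carry over. Pictures are saved under pics/ and viewed, and the job is handed in when it is done.

Besides the shell and the picture viewer there is one more tool, called after "Request:" as a command line: name --argument value ..., lists and objects as JSON in quotes. apply_moves: Moves the arm, as the interface text tells. Its arguments: {"type":"object","properties":{"plan":{"type":"array","items":{"type":"object","properties":{"tx":{"type":"number"},"ty":{"type":"number"},"tz":{"type":"number"},"yaw":{"type":"number"},"grip":{"type":"number"}}}},"force":{"type":"number"}},"required":["plan"]}

```bash
mkdir -p pics; ls
python3 - <<'E'
from cell import robot
import cv2, numpy as np
np.set_printoptions(precision=4,suppress=True)
print(robot.observe())
for n in ["side","top"]:
    p,d=robot.read_camera(n); cv2.imwrite(f"pics/{n}0.png",p[:,:,::-1]); np.save(f"pics/{n}0d.npy",d)
    print(n,robot.get_calibration(n))
E
```

```text
pics
{'time': 0.0, 'qpos': array([ 1.1   ,  0.3427,  1.525 , -0.0001,  1.2754, -0.146 ]), 'qvel': array([-0.0006,  0.0022,  0.0008,  0.0013,  0.0015, -0.0019]), 'joint_efforts': array([ -0.0003, -43.1229, -24.4219,   0.0718,   0.0559,  -0.0001]), 'tool_pos': array([0.1673, 0.4971, 0.1973]), 'tool_rot': array([-3.14  , -0.0002,  2.8168]), 'contact_force': array([-0.1639, -0.3056,  0.3227]), 'torque': array([ 0.0228, -0.0063,  0.0281]), 'opening': 0.09170428294770376}
side {'camera_matrix': array([[378.4666,   0.    , 315.4405],
       [  0.    , 378.4666, 198.0673],
       [  0.    ,   0.    ,   1.    ]]), 'R': array([[ 0.8616, -0.5074, -0.012 ],
       [-0.3212, -0.5269, -0.7869],
       [ 0.3929,  0.6819, -0.617 ]]), 't': array([-0.4781,  0.1779,  0.6208])}
top {'camera_matrix': array([[369.8614,   0.    , 323.8451],
       [  0.    , 369.8614, 201.2311],
       [  0.    ,   0.    ,   1.    ]]), 'R': array([[ 0.0234, -0.9997, -0.0067],
       [-0.9809, -0.0217, -0.1931],
       [ 0.1929,  0.0111, -0.9812]]), 't': array([-0.0899,  0.518 ,  0.8961])}
```

View pics/top0.png

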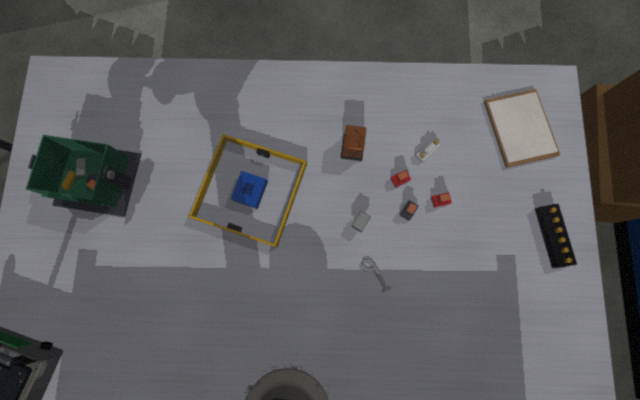

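View pics/side0.png

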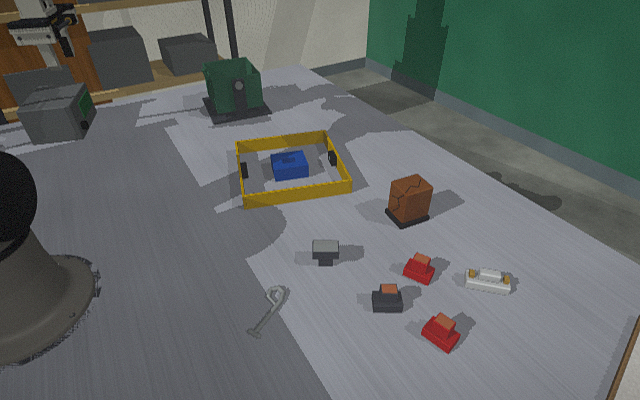

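Top picture: lower piece (bright face up) at about row 221, col 361. The dark piece with the copper tang up is at (210, 409). Red look-alikes are at (178, 401) and (199, 441). The blue block is at (190, 249) inside the yellow guard. Next I'll run the networks and take enlarged crops.

```bash
cat > h.py <<'E'
from cell import robot
import cv2, numpy as np
np.set_printoptions(precision=4,suppress=True)
def cal(n):
    c=robot.get_calibration(n); return np.array(c["camera_matrix"]),np.array(c["R"]),np.array(c["t"])
def plane(n,px,z):  # pixel [row,col] -> world at height z
    K,R,t=cal(n); px=np.atleast_2d(np.asarray(px,float))
    r=np.linalg.inv(K)@np.c_[px[:,1],px[:,0],np.ones(len(px))].T
    d=(R.T@r).T; o=-R.T@t
    return o+d*((z-o[2])/d[:,2])[:,None]
def cloud(n,dep):
    K,R,t=cal(n); v,u=np.mgrid[0:400,0:640]
    P=np.stack([(u-K[0,2])/K[0,0]*dep,(v-K[1,2])/K[1,1]*dep,dep],-1)
    W=(P-t)@R; W[dep<=0]=np.nan; return W
def proj(n,X):
    K,R,t=cal(n); c=np.atleast_2d(X)@R.T+t; p=c@K.T; return p[:,[1,0]]/p[:,2:]
E
python3 - <<'E'
from h import *
for n in ["top","side"]:
    for l,z in [("lower_mid",.021),("upper_mid",.021),("nest",0),("pocket",.034),("guard",0),("housing_mid",.042),("fuse_mid",.017),("hook_mid",.004)]:
        for r in robot.tip_of(l,n)[:4]:
            print(n,l,round(r["confidence"],2),np.array(r["pixel"]).round(1),plane(n,r["pixel"],z)[0])
for n,a in [("top",(150,240,330,470)),("side",(225,365,290,480)),("top",(125,255,180,320))]:
    im=cv2.imread(f"pics/{n}0.png")[a[0]:a[1],a[2]:a[3]]
    cv2.imwrite(f"pics/crop_{n}_{a[0]}.png",cv2.resize(im,None,fx=4.2,fy=4.2,interpolation=cv2.INTER_CUBIC))
E
```

```text
top lower_mid 0.52 [220.6 359.9] [ 0.4762 -0.173   0.021 ]
top upper_mid 0.69 [212.3 410.4] [ 0.5011 -0.3051  0.021 ]
top upper_mid 0.59 [199.  442.4] [ 0.5385 -0.3901  0.021 ]
top upper_mid 0.49 [176.3 398.7] [ 0.5979 -0.276   0.021 ]
top nest 0.72 [190.4 250. ] [0.5553 0.1237 0.    ]
top pocket 0.58 [188.2 245.3] [0.5534 0.1291 0.034 ]
top guard 0.28 [220.5 360. ] [ 0.4795 -0.1752  0.    ]
top fuse_mid 0.68 [149.2 426.1] [ 0.6768 -0.3524  0.017 ]
top hook_mid 0.61 [271.7 383.1] [ 0.3467 -0.2351  0.004 ]
side lower_mid 0.96 [253.4 324.9] [ 0.4742 -0.1709  0.021 ]
side upper_mid 0.74 [329.2 439.7] [ 0.5387 -0.3874  0.021 ]
side upper_mid 0.72 [264.8 421.4] [ 0.6027 -0.28    0.021 ]
side upper_mid 0.61 [293.7 387.1] [ 0.5133 -0.2976  0.021 ]
side upper_mid 0.43 [199.  410.9] [ 0.7115 -0.1312  0.021 ]
side nest 0.94 [170.4 292. ] [0.5613 0.1239 0.    ]
side pocket 0.95 [160.5 287.1] [0.5488 0.1215 0.034 ]
side guard 0.81 [181.5 292.4] [0.5404 0.082  0.    ]
side housing_mid 0.81 [200.8 408. ] [ 0.682  -0.1513  0.042 ]
side housing_mid 0.44 [157.6 291. ] [0.5571 0.1165 0.042 ]
side fuse_mid 0.74 [278.  489.1] [ 0.6821 -0.3579  0.017 ]
side hook_mid 0.97 [309.7 270.9] [ 0.3443 -0.2172  0.004 ]
side hook_mid 0.7 [198.5 410.9] [ 0.7293 -0.1148  0.004 ]
```

View pics/crop_top_150.png

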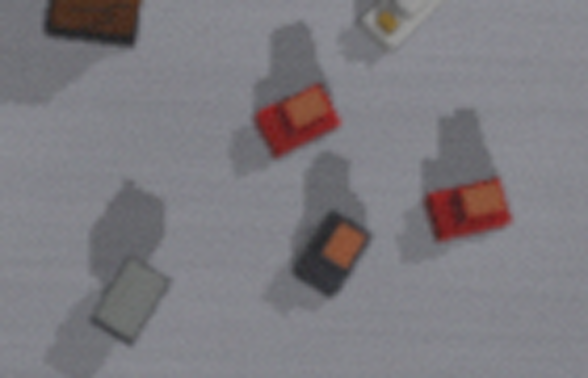

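View pics/crop_side_225.png

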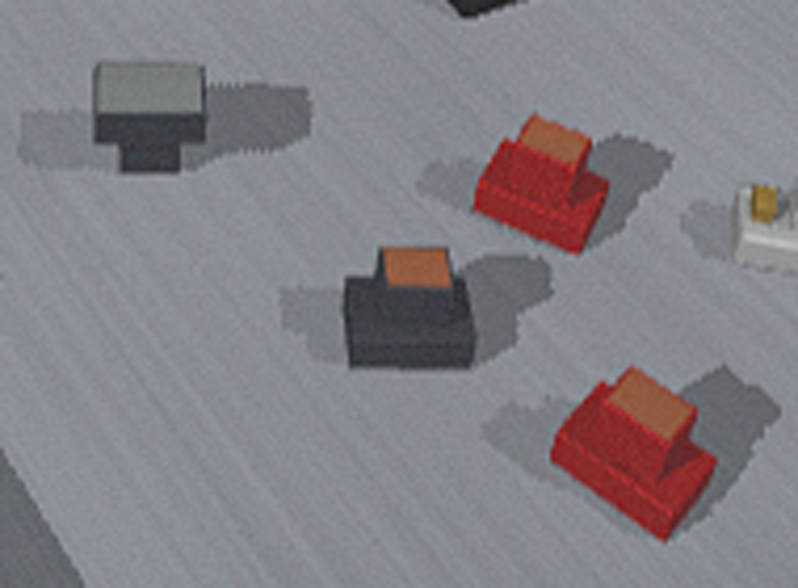

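View pics/crop_top_125.png

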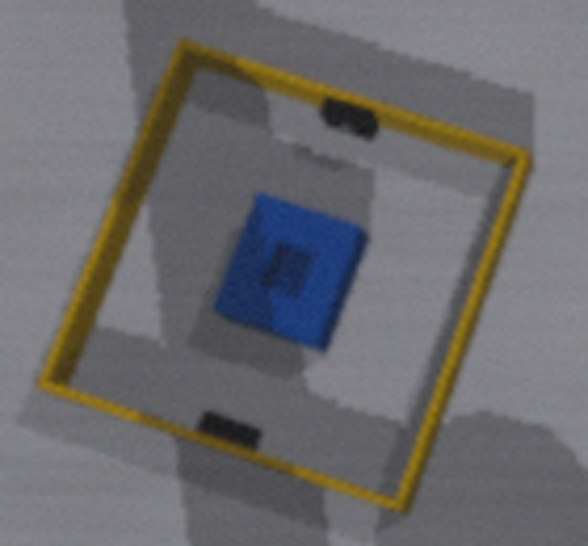

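Candidates for the named parts:
- **lower_mid:** the dark piece with the grey bright face up, top (221, 361). It is the only one with its broad face up.
- **upper_mid:** dark piece with copper tang up, top (210, 409). The red look-alikes at (178, 401) and (199, 441) are excluded.

The crops confirm both choices. The pocket sits in the blue block at top (188, 246). Now I'll fit these precisely.

```bash
cat >> h.py <<'E'
def colormask(n,im,kind,roi,s=8):
    """roi r0,r1,c0,c1 ; returns upsampled mask and list"""
    r0,r1,c0,c1=roi
    c=cv2.resize(im[r0:r1,c0:c1],None,fx=s,fy=s,interpolation=cv2.INTER_CUBIC)
    c=cv2.GaussianBlur(c,(0,0),s*0.4).astype(float); B,G,R=c[...,0],c[...,1],c[...,2]
    if kind=="copper": m=(R-B>40)
    if kind=="blue": m=(B-R>30)
    if kind=="yellow": m=(R-B>50)&(G-B>30)
    if kind=="dark": m=(c.max(-1)<75)
    return m.astype(np.uint8)
def big(m):
    cs,_=cv2.findContours(m,cv2.RETR_EXTERNAL,cv2.CHAIN_APPROX_NONE)
    return max(cs,key=cv2.contourArea)[:,0,:].astype(float)
def topx(ct,roi,s=8): # contour xy -> [row,col] full res
    return np.c_[roi[0]+(ct[:,1]+.5)/s-.5, roi[2]+(ct[:,0]+.5)/s-.5]
def rect_at(n,ct,roi,z,s=8):
    W=plane(n,topx(ct,roi,s),z)[:,:2]
    r=cv2.minAreaRect((W*1000).astype(np.float32))
    M=cv2.moments((W*1e3).astype(np.float32)); 
    return r, np.array([M['m10'],M['m01']])/M['m00']
E
python3 - <<'E'
from h import *
T=cv2.imread("pics/top0.png");S=cv2.imread("pics/side0.png")
print("px",T[221,361],T[210,402],T[224,352],T[230,368],T[215,372], T[207,413],S[247,325],S[262,325])
for n,im,roi,k,z in [("top",T,(195,225,395,425),"copper",.042),("side",S,(275,300,370,405),"copper",.042),
    ("top",T,(165,215,225,275),"blue",.034),("side",S,(145,185,262,315),"blue",.034),
    ("top",T,(130,255,180,315),"yellow",.07),("side",S,(120,215,225,360),"yellow",.07)]:
    m=colormask(n,im,k,roi); ct=big(m); r,c=rect_at(n,ct,roi,z)
    print(n,k,"rect c",np.round(r[0],1),"size",np.round(r[1],1),"ang",round(r[2],1),"centroid",c.round(1))
# depth clouds: top surfaces
for n in ["top","side"]:
    d=np.load(f"pics/{n}0d.npy"); W=cloud(n,d)
    for nm,c,z in [("lower",(.475,-.172),.042),("upper",(.507,-.302),.042),("upshoe",(.507,-.302),.018),("nest",(.555,.124),.034),("table",(.475,-.08),0)]:
        s=(np.hypot(W[...,0]-c[0],W[...,1]-c[1])<.055)&(abs(W[...,2]-z)<.006)
        P=W[s]; print(n,nm,s.sum(),P.mean(0) if s.sum() else "",P.std(0) if s.sum() else "")
E
```

```text
px [112 112 110] [62 59 59] [99 96 94] [138 130 131] [140 133 133] [ 58  84 139] [124 126 124] [68 60 60]
top copper rect c [ 509.1 -303.3] size [17.4 23.6] ang 56.8 centroid [ 508.9 -303.3]
side copper rect c [ 510.  -302.3] size [17.5 23.3] ang 56.7 centroid [ 510.1 -302.3]
top blue rect c [551.5 119.7] size [77.5 84.7] ang 72.8 centroid [552.  119.5]
side blue rect c [545.6 103.1] size [121.5  86.6] ang 72.8 centroid [545.4 103.3]
top yellow rect c [544.9 113.4] size [234.2 232. ] ang 72.7 centroid [544.9 113.2]
side yellow rect c [524.8  56. ] size [265.4 224.7] ang 72.8 centroid [524.4  56.5]
top lower 212 [ 0.472  -0.1726  0.0421] [0.0124 0.0101 0.0017]
top upper 82 [ 0.5076 -0.3018  0.0418] [0.0073 0.0063 0.0018]
top upshoe 110 [ 0.5047 -0.2982  0.0172] [0.0147 0.0113 0.0021]
top nest 703 [0.5524 0.1232 0.0333] [0.0245 0.0221 0.0017]
top table 1316 [ 0.4745 -0.0798 -0.0004] [0.0274 0.0275 0.0017]
side lower 390 [ 0.4705 -0.1779  0.043 ] [0.0125 0.0103 0.002 ]
side upper 232 [ 0.5067 -0.3057  0.0429] [0.0073 0.0069 0.0022]
side upshoe 342 [ 0.5029 -0.3086  0.0188] [0.0129 0.012  0.0024]
side nest 572 [0.5512 0.1168 0.0345] [0.0237 0.0233 0.0019]
side table 1573 [ 0.4733 -0.0798  0.0013] [0.028  0.0262 0.0009]
```

```bash
cat >> h.py <<'E'
from scipy.ndimage import map_coordinates
from scipy.optimize import minimize
def gradim(im,s=.8):
    f=cv2.GaussianBlur(im,(0,0),s).astype(np.float32)
    return np.sqrt(sum(cv2.Sobel(f[...,k],cv2.CV_32F,1,0)**2+cv2.Sobel(f[...,k],cv2.CV_32F,0,1)**2 for k in range(3)))
def rectpts(lx,ly,z,k=40):
    u=np.linspace(-.5,.5,k); o=.5*np.ones(k)
    return np.concatenate([np.c_[u*lx,o*ly,0*u+z],np.c_[u*lx,-o*ly,0*u+z],np.c_[o*lx,u*ly,0*u+z],np.c_[-o*lx,u*ly,0*u+z]])
def efit(views,pts,x0,dz=None):
    """views: list (name,gradimage); pts Nx3 local; x0 (x,y,yaw)"""
    def cost(p):
        c,s=np.cos(p[2]),np.sin(p[2])
        W=np.c_[p[0]+c*pts[:,0]-s*pts[:,1],p[1]+s*pts[:,0]+c*pts[:,1],pts[:,2]]
        return -sum(map_coordinates(g,proj(n,W).T,order=1,mode="nearest").mean() for n,g in views)
    best=None
    for dx in (-.004,0,.004):
        for dy in (-.004,0,.004):
            for da in (-.06,0,.06):
                r=minimize(cost,np.array(x0)+[dx,dy,da],method="Nelder-Mead",options=dict(initial_simplex=np.array(x0)+[dx,dy,da]+np.array([[0,0,0],[.003,0,0],[0,.003,0],[0,0,.05]]),xatol=1e-5,fatol=1e-3))
                if best is None or r.fun<best.fun: best=r
    return best.x,-best.fun
E
python3 - <<'E'
from h import *
G={n:gradim(cv2.imread(f"pics/{n}0.png")) for n in ["top","side"]}
def upper(): return np.concatenate([rectpts(.026,.020,.042)])
M={"lower":(rectpts(.046,.030,.042),(.476,-.173,-.6)),
   "upper":(rectpts(.026,.020,.042),(.509,-.303,-.58)),
   "nesttop":(rectpts(.08,.07,.034),(.553,.121,-.30)),
   "guardout":(rectpts(.24,.24,.07,160),(.553,.121,-.30)),
   "guardin":(rectpts(.228,.228,.07,160),(.553,.121,-.30)),
   "pocket":(rectpts(.031,.025,.034),(.553,.121,-.30))}
for k,(p,x0) in M.items():
    for v in (["top"],["side"],["top","side"]):
        x,f=efit([(n,G[n]) for n in v],p,x0); print(k,v,(x[:2]*1e3).round(1),np.degrees(x[2]).round(1),round(f,0))
E
```

```text
Traceback (most recent call last):
  File "h.py", line 55, in efit
    r=minimize(cost,np.array(x0)+[dx,dy,da],method="Nelder-Mead",options=dict(initial_simplex=np.array(x0)+[dx,dy,da]+np.array([[0,0,0],[.003,0,0],[0,.003,0],[0,0,.05]]),xatol=1e-5,fatol=1e-3))
  File "h.py", line 50, in cost
    return -sum(map_coordinates(g,proj(n,W).T,order=1,mode="nearest").mean() for n,g in views)
            ~~~^^^^^^^^^^^^^^^^^^^^^^^^^^^^^^^^^^^^^^^^^^^^^^^^^^^^^^^^^^^^^^^^^^^^^^^^^^^^^^^
  File "h.py", line 50, in <genexpr>
    return -sum(map_coordinates(g,proj(n,W).T,order=1,mode="nearest").mean() for n,g in views)
                                  ~~~~^^^^^
  File "h.py", line 16, in proj
    K,R,t=cal(n); c=np.atleast_2d(X)@R.T+t; p=c@K.T; return p[:,[1,0]]/p[:,2:]
          ~~~^^^
  File "h.py", line 5, in cal
    c=robot.get_calibration(n); return np.array(c["camera_matrix"]),np.array(c["R"]),np.array(c["t"])
ValueError: time passes only in moves, steps and waits
```

```bash
python3 - <<'E'
s=open("h.py").read()
s=s.replace("def cal(n):","import functools\n@functools.lru_cache(None)\ndef cal(n):")
open("h.py","w").write(s)
E
cat > fit0.py <<'E'
from h import *
print("t",robot.observe()["time"])
G={n:gradim(cv2.imread(f"pics/{n}0.png")) for n in ["top","side"]}
M={"lower":(rectpts(.046,.030,.042),(.476,-.173,-.6)),
   "upper":(rectpts(.026,.020,.042),(.509,-.303,-.58)),
   "nesttop":(rectpts(.08,.07,.034),(.553,.121,-.30)),
   "guardout":(rectpts(.24,.24,.07,160),(.553,.121,-.30)),
   "guardin":(rectpts(.228,.228,.07,160),(.553,.121,-.30)),
   "pocket":(rectpts(.031,.025,.034),(.553,.121,-.30))}
for k,(p,x0) in M.items():
    for v in (["top"],["side"],["top","side"]):
        x,f=efit([(n,G[n]) for n in v],p,x0); print(k,v,(x[:2]*1e3).round(1),np.degrees(x[2]).round(1),round(f,0))
E
python3 fit0.py
```

```text
t 0.9
lower ['top'] [ 469.3 -173.2] -32.5 109.0
lower ['side'] [ 473.1 -170. ] -31.2 193.0
lower ['top', 'side'] [ 472.  -171.5] -31.2 274.0
upper ['top'] [ 509.4 -305.9] -31.1 217.0
upper ['side'] [ 510.4 -302.3] -30.9 243.0
upper ['top', 'side'] [ 510.6 -303.5] -24.5 419.0
nesttop ['top'] [550.  115.8] -17.5 182.0
nesttop ['side'] [553.9 125.6] -16.9 203.0
nesttop ['top', 'side'] [553.1 123.8] -17.4 345.0
guardout ['top'] [540.7 114.3] -17.1 165.0
guardout ['side'] [550.9 112.5] -17.3 118.0
guardout ['top', 'side'] [549.8 111.9] -17.0 266.0
guardin ['top'] [545.2 118.5] -17.1 188.0
guardin ['side'] [542.1 108.9] -17.4 144.0
guardin ['top', 'side'] [542.4 109.7] -17.2 331.0
pocket ['top'] [552.2 122. ] -18.1 94.0
pocket ['side'] [552.1 123. ] -15.7 91.0
pocket ['top', 'side'] [552.1 122.2] -18.3 185.0
```

```bash
cat > fit1.py <<'E'
from h import *
for n in ["top","side"]:
    d=np.load(f"pics/{n}0d.npy"); W=cloud(n,d)
    im=cv2.imread(f"pics/{n}0.png")
    for nm,c,z,lx,ly in [("lower",(.473,-.171),.042,.046,.03),("upper",(.51,-.303),.042,.026,.02),("nest",(.5525,.123),.034,.08,.07)]:
        K,R,t=cal(n)
        v,u=np.mgrid[0:400,0:640]
        P=plane(n,np.c_[v.ravel(),u.ravel()],z).reshape(400,640,3)
        # expected depth of plane z at each pixel
        zc=(P@R.T+t)[...,2]
        dzw=W[...,2]-z
        near=np.hypot(P[...,0]-c[0],P[...,1]-c[1])<.06
        m=near&(abs(W[...,2]-z)<(.006))
        if nm=="nest": m&=(im[...,0].astype(int)-im[...,2]>15)
        k,lab,st,_=cv2.connectedComponentsWithStats(m.astype(np.uint8)); 
        l=1+st[1:,4].argmax(); m=lab==l
        if nm=="nest": # fill pocket
            cs,_=cv2.findContours(m.astype(np.uint8),0,1); mm=np.zeros((400,640),np.uint8); cv2.drawContours(mm,cs,-1,1,-1); m=mm>0
        Q=P[m][:,:2]; mu=Q.mean(0); ev,V=np.linalg.eigh(np.cov(Q.T)); a=np.degrees(np.arctan2(V[1,1],V[0,1]))
        a=(a+90)%180-90
        r=cv2.minAreaRect((Q*1e3).astype(np.float32))
        print(n,nm,"cen",(mu*1e3).round(1),"std-size",(np.sqrt(12*ev)*1e3).round(1),"ang",a.round(1),"rect",np.round(r[0],1),np.round(r[1],1),round(r[2],1))
E
python3 fit1.py
```

```text
top lower cen [ 472.  -172.6] std-size [29.9 46.7] ang -30.6 rect [ 472.  -172.6] [29.6 46.4] 58.9
top upper cen [ 507.6 -301.8] std-size [20.3 27.1] ang -29.7 rect [ 507.6 -301.5] [19.9 27.2] 58.8
top nest cen [552.1 122.9] std-size [71.1 80.5] ang -15.9 rect [552.5 122.8] [71.2 79.9] 72.8
side lower cen [ 471. -177.] std-size [35.6 46.4] ang -28.3 rect [ 470.9 -176.9] [33.9 45.8] 58.8
side upper cen [ 507.3 -305.2] std-size [25.7 26.9] ang -15.2 rect [ 507.  -305.5] [24.9 26.8] 59.0
side nest cen [551.2 117.5] std-size [80.2 81. ] ang -37.3 rect [551.5 117.8] [82.1 80.9] 72.9
```

```bash
cat > go.py <<'E'
from h import *
from scipy.spatial.transform import Rotation as Ro
def st():
    o=robot.observe(); R=Ro.from_euler("xyz",o["tool_rot"]).as_matrix()
    print("t",round(o["time"],2),"p",(o["tool_pos"]*1e3).round(1),"rot",np.degrees(o["tool_rot"]).round(2),"F",o["contact_force"].round(1),"open",round(o["opening"]*1e3,1),"q",o["qpos"].round(2))
    return o,R
def rel(o,R,target,yawdeg):
    d=R.T@(np.array(target)-o["tool_pos"])
    dy=-(np.radians(yawdeg)-o["tool_rot"][2]); dy=(dy+np.pi)%(2*np.pi)-np.pi
    print("to",target,yawdeg,"-> tx %.4f ty %.4f tz %.4f yaw %.4f  dist %.3f"%(*d,dy,np.linalg.norm(d)))
E
python3 - <<'E'
from go import *
o,R=st()
rel(o,R,(.40,.30,.23),155); rel(o,R,(.50,.05,.23),148.8);rel(o,R,(.4725,-.1715,.23),148.8)
E
```

```text
t 0.9 p [167.5 497.6 198.1] rot [179.99   0.   161.39] F [ 0.7 -0.5  0.2] open 92.1 q [ 1.1   0.34  1.52 -0.    1.28 -0.15]
to (0.4, 0.3, 0.23) 155 -> tx -0.2834 ty -0.1131 tz -0.0319 yaw 0.1116  dist 0.307
to (0.5, 0.05, 0.23) 148.8 -> tx -0.4579 ty -0.3181 tz -0.0320 yaw 0.2198  dist 0.558
to (0.4725, -0.1715, 0.23) 148.8 -> tx -0.5025 ty -0.5368 tz -0.0320 yaw 0.2198  dist 0.736
```

Request:
apply_moves --plan '[{"tx": -0.055,"ty": -0.022,"tz": -0.03,"yaw": 0.03,"grip": 0.4},{"tx": -0.113,"ty": -0.045,"tz": -0.032,"yaw": 0.06,"grip": 0.4},{"tx": -0.17,"ty": -0.068,"tz": -0.032,"yaw": 0.08,"grip": 0.4},{"tx": -0.227,"ty": -0.09,"tz": -0.032,"yaw": 0.1,"grip": 0.4},{"tx": -0.283,"ty": -0.113,"tz": -0.032,"yaw": 0.11,"grip": 0.4},{"tx": -0.325,"ty": -0.158,"tz": -0.032,"yaw": 0.15,"grip": 0.4},{"tx": -0.367,"ty": -0.203,"tz": -0.032,"yaw": 0.19,"grip": 0.4},{"tx": -0.41,"ty": -0.25,"tz": -0.032,"yaw": 0.22,"grip": 0.4}]' --force 25

```text
time: 1.9
tool_pos: [0.4765, 0.1291, 0.2301]
tool_rot: [3.141, 0.0, 2.596]
contact_force: [1.8, 0.5, -0.2]
opening: 0.0641
```

Run:
```python
from go import *
o,R=st()
rel(o,R,(.4725,-.1715,.23),148.8);rel(o,R,(.4725,-.1715,.12),148.8)
```

```text
t 1.9 p [476.5 129.1 230.1] rot [179.97   0.02 148.73] F [ 1.8  0.5 -0.2] open 64.1 q [ 0.11  0.26  1.55  0.    1.33 -0.92]
to (0.4725, -0.1715, 0.23) 148.8 -> tx -0.1526 ty -0.2590 tz 0.0001 yaw -0.0012  dist 0.301
to (0.4725, -0.1715, 0.12) 148.8 -> tx -0.1526 ty -0.2590 tz 0.1101 yaw -0.0012  dist 0.320
```

Request:
apply_moves --plan '[{"tx": -0.03,"ty": -0.052,"grip": 0.4},{"tx": -0.06,"ty": -0.104,"grip": 0.4},{"tx": -0.09,"ty": -0.155,"grip": 0.4},{"tx": -0.122,"ty": -0.207,"grip": 0.4},{"tx": -0.153,"ty": -0.259,"tz": 0.02,"grip": 0.4},{"tx": -0.153,"ty": -0.259,"tz": 0.07,"grip": 0.4},{"tx": -0.153,"ty": -0.259,"tz": 0.11,"grip": 0.4},{"tx": -0.153,"ty": -0.259,"tz": 0.11,"grip": 0.4}]'

```text
schema error: expected keys tx, ty, tz, yaw, grip
```

Run:
```python
from go import *
o,R=st()
rel(o,R,(.4725,-.1715,.027),148.8)
for n in ["top","side"]:
    p,d=robot.read_camera(n); cv2.imwrite(f"pics/{n}1.png",p[:,:,::-1]); np.save(f"pics/{n}1d.npy",d)
t=cv2.imread("pics/top1.png")[170:270,290:430];s=cv2.imread("pics/side1.png")[170:310,230:430]
cv2.imwrite("pics/c1.png",np.vstack([cv2.resize(t,(420,300),interpolation=2),cv2.resize(s,(420,294),interpolation=2)]))
```

```text
t 1.9 p [476.5 129.1 230.1] rot [179.97   0.02 148.73] F [ 1.8  0.5 -0.2] open 64.1 q [ 0.11  0.26  1.55  0.    1.33 -0.92]
to (0.4725, -0.1715, 0.027) 148.8 -> tx -0.1525 ty -0.2591 tz 0.2031 yaw -0.0012  dist 0.363
```

View pics/c1.png

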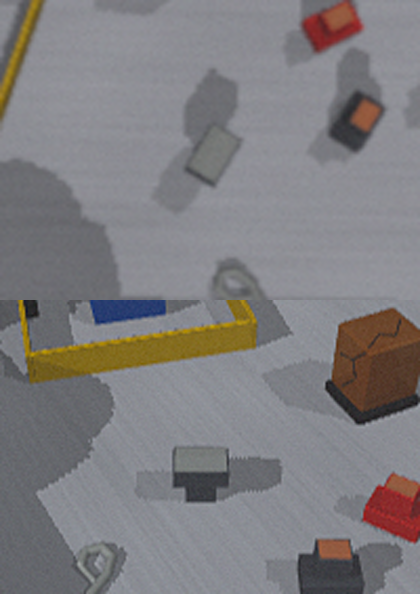

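The call was refused because every row needs all its keys. The arm hasn't moved and the pieces stand undisturbed in the crop. Sending it again.

Request:
apply_moves --plan '[{"tx": -0.03,"ty": -0.052,"tz": 0,"yaw": 0,"grip": 0.4},{"tx": -0.06,"ty": -0.104,"tz": 0,"yaw": 0,"grip": 0.4},{"tx": -0.09,"ty": -0.155,"tz": 0,"yaw": 0,"grip": 0.4},{"tx": -0.122,"ty": -0.207,"tz": 0,"yaw": 0,"grip": 0.4},{"tx": -0.153,"ty": -0.259,"tz": 0.02,"yaw": 0,"grip": 0.4},{"tx": -0.153,"ty": -0.259,"tz": 0.07,"yaw": 0,"grip": 0.4},{"tx": -0.153,"ty": -0.259,"tz": 0.11,"yaw": 0,"grip": 0.4},{"tx": -0.153,"ty": -0.259,"tz": 0.11,"yaw": 0,"grip": 0.4}]'

```text
time: 3.0
tool_pos: [0.4707, -0.1684, 0.1177]
tool_rot: [-3.142, -0.007, 2.597]
contact_force: [1.1, 0.4, 0.7]
opening: 0.064
```

Run:
```python
from go import *
o,R=st()
rel(o,R,(.4725,-.1715,.027),148.8)
for n in ["top","side"]:
    p,d=robot.read_camera(n); cv2.imwrite(f"pics/{n}2.png",p[:,:,::-1]); np.save(f"pics/{n}2d.npy",d)
t=cv2.imread("pics/top2.png")[150:270,290:450];s=cv2.imread("pics/side2.png")[130:290,230:430]
cv2.imwrite("pics/c2.png",np.vstack([cv2.resize(t,(400,300),interpolation=2),cv2.resize(s,(400,300),interpolation=2)]))
```

```text
t 3.0 p [ 470.7 -168.4  117.7] rot [-180.     -0.37  148.8 ] F [1.1 0.4 0.7] open 64.0 q [-0.5   0.38  1.7   0.    1.06 -1.52]
to (0.4725, -0.1715, 0.027) 148.8 -> tx -0.0038 ty -0.0018 tz 0.0907 yaw -0.0000  dist 0.091
```

View pics/c2.png

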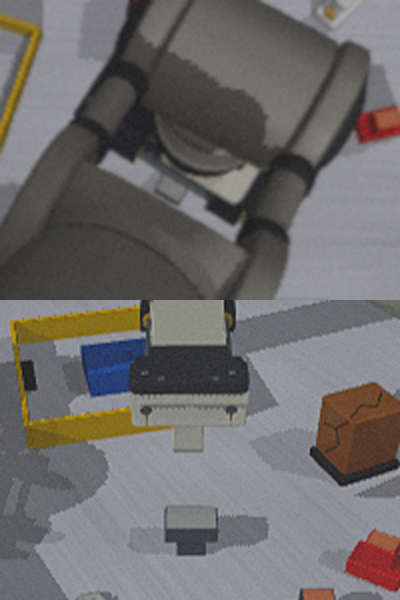

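The side crop shows the fingers straddling directly above the piece (col ~188 in the crop), jaws along the view direction. Guard and reds are well clear. Re-reading the settled pose.

Run:
```python
from go import *
o,R=st()
rel(o,R,(.4725,-.1715,.027),148.8)
```

```text
t 3.1 p [ 473.3 -169.6  121.2] rot [179.99   0.07 148.83] F [-1.1 -0.  -0.1] open 64.3 q [-0.5   0.38  1.7   0.    1.06 -1.52]
to (0.4725, -0.1715, 0.027) 148.8 -> tx -0.0002 ty -0.0020 tz 0.0942 yaw 0.0006  dist 0.094
```

Request:
apply_moves --plan '[{"tx": 0,"ty": -0.002,"tz": 0.04,"yaw": 0,"grip": 0.4},{"tx": 0,"ty": -0.002,"tz": 0.07,"yaw": 0,"grip": 0.4},{"tx": 0,"ty": -0.002,"tz": 0.09,"yaw": 0,"grip": 0.4},{"tx": 0,"ty": -0.002,"tz": 0.094,"yaw": 0,"grip": 0.4},{"tx": 0,"ty": -0.002,"tz": 0.094,"yaw": 0,"grip": 0.4}]'

```text
time: 3.72
tool_pos: [0.4726, -0.1719, 0.0275]
tool_rot: [3.141, 0.003, 2.597]
contact_force: [0.5, -1.4, 0.1]
opening: 0.064
```

Run:
```python
from go import *
n="side"
p,d=robot.read_camera(n); cv2.imwrite(f"pics/{n}3.png",p[:,:,::-1])
o,R=st()
cv2.imwrite("pics/c3.png",cv2.resize(cv2.imread("pics/side3.png")[200:290,260:380],None,fx=5,fy=5,interpolation=2))
```

```text
t 3.77 p [ 472.6 -172.    27.6] rot [179.99   0.17 148.81] F [ 0.8 -0.1 -0.2] open 64.5 q [-0.5   0.51  1.8   0.    0.83 -1.53]
```

View pics/c3.png

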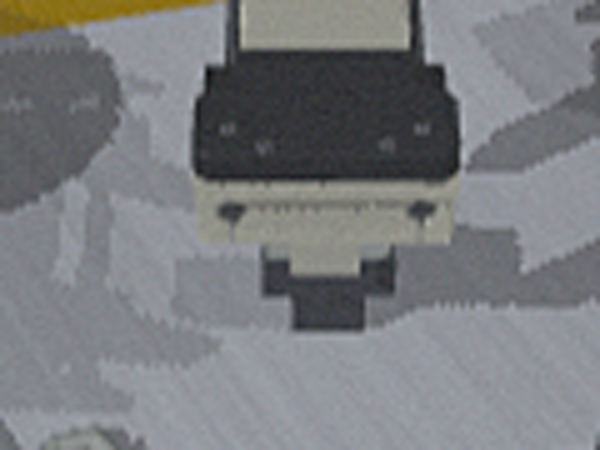

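Finger (crop cols 290–360) is centred on the shoe (262–395) within about 1 mm. Closing.

Request:
apply_moves --plan '[{"tx": 0,"ty": 0,"tz": 0,"yaw": 0,"grip": -1},{"tx": 0,"ty": 0,"tz": 0,"yaw": 0,"grip": -1},{"tx": 0,"ty": 0,"tz": 0,"yaw": 0,"grip": -1},{"tx": 0,"ty": 0,"tz": 0,"yaw": 0,"grip": -1},{"tx": 0,"ty": 0,"tz": 0,"yaw": 0,"grip": -1}]' --force 35

```text
time: 4.4
tool_pos: [0.4714, -0.1716, 0.026]
tool_rot: [3.141, -0.0, 2.597]
contact_force: [-0.3, 0.3, 0.0]
opening: 0.019
```

Run:
```python
from go import *
o,R=st()
rel(o,R,(.5522,.1225,.20),162.8); rel(o,R,(.5522,.1225,.037),162.8)
```

```text
t 4.4 p [ 471.4 -171.6   26. ] rot [179.99  -0.01 148.78] F [-0.3  0.3  0. ] open 19.0 q [-0.5   0.51  1.8   0.    0.83 -1.53]
to (0.5522, 0.1225, 0.2) 162.8 -> tx 0.0833 ty 0.2934 tz -0.1740 yaw -0.2447  dist 0.351
to (0.5522, 0.1225, 0.037) 162.8 -> tx 0.0833 ty 0.2934 tz -0.0110 yaw -0.2447  dist 0.305
```

The opening is 19 mm, but the shoe should stop the fingers at 30. Looking before doing anything else.

Run:
```python
from go import *
for n in ["top","side"]:
    p,d=robot.read_camera(n); cv2.imwrite(f"pics/{n}4.png",p[:,:,::-1]); np.save(f"pics/{n}4d.npy",d)
o,R=st()
t=cv2.imread("pics/top4.png")[170:260,310:420];s=cv2.imread("pics/side4.png")[200:290,260:380]
cv2.imwrite("pics/c4.png",np.vstack([cv2.resize(t,(400,300),interpolation=2),cv2.resize(s,(400,300),interpolation=2)]))
```

```text
t 4.5 p [ 471.4 -171.6   26. ] rot [179.99  -0.01 148.78] F [0.6 0.7 0.9] open 10.7 q [-0.5   0.51  1.8   0.    0.83 -1.53]
```

View pics/c4.png

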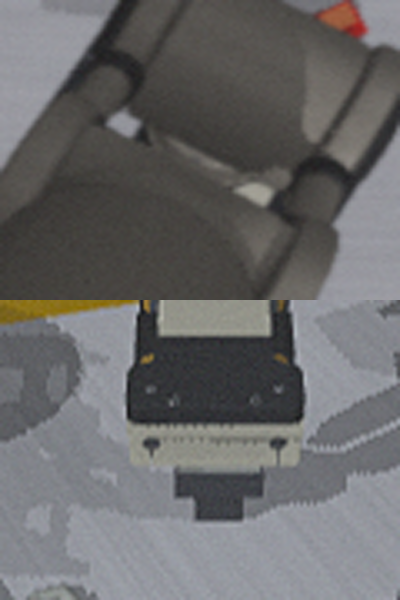

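The piece did not move (shoe still at cols 312–339), so the fingers closed above it. The fingertip must be higher than the reported TCP. Checking with the depth images.

Run:
```python
from go import *
o,R=st()
for n,k in [("side",2),("side",4)]:
    W=cloud(n,np.load(f"pics/{n}{k}d.npy"))
    # column through finger
    im=cv2.imread(f"pics/{n}{k}.png")
    c=324
    for r in range(190 if k==2 else 225,262,2): print(k,r,(W[r,c]*1e3).round(0),im[r,c])
```

```text
t 4.5 p [ 471.4 -171.6   26. ] rot [179.99  -0.01 148.78] F [0.6 0.7 0.9] open 10.7 q [-0.5   0.51  1.8   0.    0.83 -1.53]
2 190 [ 427. -244.  228.] [129 136 134]
2 192 [ 427. -243.  224.] [131 137 138]
2 194 [ 427. -244.  222.] [133 142 141]
2 196 [ 427. -244.  218.] [129 137 135]
2 198 [ 446. -213.  187.] [128 134 136]
2 200 [ 447. -212.  183.] [126 136 132]
2 202 [ 446. -213.  179.] [130 137 135]
2 204 [ 447. -212.  175.] [130 136 136]
2 206 [ 447. -211.  171.] [134 142 139]
2 208 [ 447. -211.  167.] [132 139 140]
2 210 [ 447. -211.  163.] [104 108 104]
2 212 [546. -51.   0.] [165 158 153]
2 214 [543. -56.  -1.] [159 154 149]
2 216 [538. -64.   2.] [157 149 146]
2 218 [535. -69.   1.] [159 150 148]
2 220 [532. -74.   1.] [156 148 141]
2 222 [528. -80.   2.] [160 153 148]
2 224 [525. -85.   2.] [151 145 143]
2 226 [521. -91.   3.] [159 150 145]
2 228 [519. -95.   2.] [160 154 150]
2 230 [ 516. -100.    1.] [158 151 147]
2 232 [ 513. -104.    1.] [150 145 143]
2 234 [ 510. -110.    2.] [158 150 147]
2 236 [ 507. -114.    1.] [155 151 146]
2 238 [ 504. -120.    2.] [160 152 150]
2 2
[... 448 characters left out ...]
[56 54 49]
4 227 [ 427. -244.  165.] [61 53 50]
4 229 [ 425. -248.  165.] [64 59 58]
4 231 [ 423. -252.  165.] [65 60 59]
4 233 [ 422. -252.  162.] [53 52 51]
4 235 [ 422. -252.  158.] [50 48 46]
4 237 [ 422. -252.  155.] [105 110 106]
4 239 [ 423. -251.  149.] [143 153 152]
4 241 [ 423. -251.  146.] [111 119 116]
4 243 [ 426. -247.  137.] [133 141 139]
4 245 [ 426. -246.  132.] [133 142 143]
4 247 [ 426. -245.  127.] [139 148 147]
4 249 [ 426. -246.  124.] [133 143 142]
4 251 [ 465. -183.   43.] [118 121 114]
4 253 [ 463. -186.   41.] [67 60 57]
4 255 [ 463. -186.   37.] [69 65 63]
4 257 [ 462. -187.   33.] [73 66 64]
4 259 [ 463. -186.   27.] [69 59 59]
4 261 [ 466. -181.   16.] [69 63 61]
```

The fingertip's back shows at z≈163 mm when the TCP was reported at 120, and the body's underside is about 96 mm above the TCP instead of 66. So the real fingers appear to end about 30–40 mm above the reported TCP. I'll lift, open and turn the gripper so the side camera sees the finger profile, and measure the true tip height.

Request:
apply_moves --plan '[{"tx": 0,"ty": 0,"tz": -0.05,"yaw": 0,"grip": 0},{"tx": 0,"ty": 0,"tz": -0.09,"yaw": 0.18,"grip": 0.4},{"tx": 0,"ty": 0,"tz": -0.09,"yaw": 0.36,"grip": 0.4},{"tx": 0,"ty": 0,"tz": -0.09,"yaw": 0.54,"grip": 0.4},{"tx": 0,"ty": 0,"tz": -0.09,"yaw": 0.72,"grip": 0.4},{"tx": 0,"ty": 0,"tz": -0.09,"yaw": 0.9,"grip": 0.4},{"tx": 0,"ty": 0,"tz": -0.09,"yaw": 1.08,"grip": 0.4},{"tx": 0,"ty": 0,"tz": -0.09,"yaw": 1.26,"grip": 0.4}]'

```text
time: 5.5
tool_pos: [0.4713, -0.1715, 0.1159]
tool_rot: [-3.141, -0.0, 1.331]
contact_force: [-0.2, -0.6, 0.5]
opening: 0.0643
```

Request:
apply_moves --plan '[{"tx": 0,"ty": 0,"tz": 0,"yaw": 0.18,"grip": 0.4},{"tx": 0,"ty": 0,"tz": 0,"yaw": 0.3,"grip": 0.4},{"tx": 0,"ty": 0,"tz": 0,"yaw": 0.3,"grip": 0.4}]'

```text
time: 5.88
tool_pos: [0.4713, -0.1716, 0.116]
tool_rot: [-3.141, -0.0, 1.038]
contact_force: [-0.2, -0.4, 0.2]
opening: 0.0643
```

Run:
```python
from go import *
for n in ["side"]:
    p,d=robot.read_camera(n); cv2.imwrite(f"pics/{n}5.png",p[:,:,::-1]); np.save(f"pics/{n}5d.npy",d)
o,R=st()
print(proj("side",[o["tool_pos"],o["tool_pos"]+[0,0,.03],o["tool_pos"]+[0,0,.042]]))
s=cv2.imread("pics/side5.png")[150:290,230:420]
cv2.imwrite("pics/c5.png",cv2.resize(s,None,fx=4,fy=4,interpolation=2))
```

```text
t 5.92 p [ 471.3 -171.6  115.9] rot [-179.99   -0.01   59.55] F [-0.8 -0.3  0.2] open 64.0 q [-0.5   0.38  1.71  0.    1.05  0.03]
[[213.7876 323.815 ]
 [199.3572 323.8456]
 [193.3322 323.8584]]
```

View pics/c5.png

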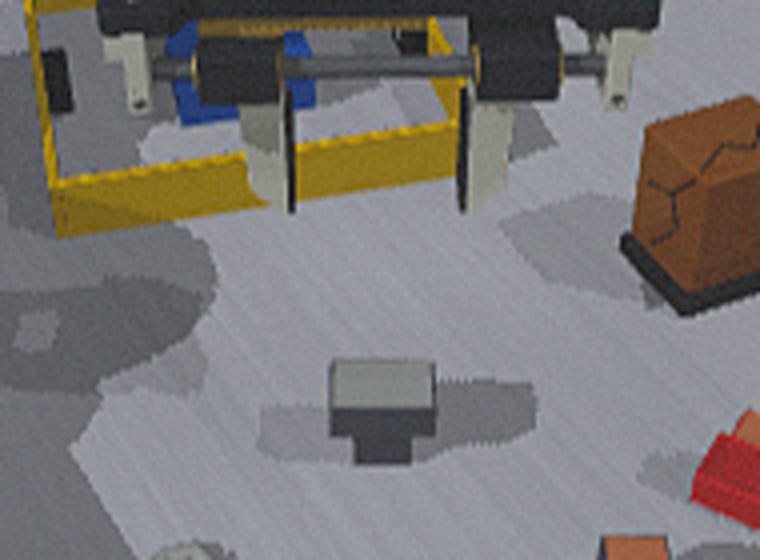

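Run:
```python
from go import *
W=cloud("side",np.load("pics/side5d.npy")); im=cv2.imread("pics/side5.png")
for z in range(115,160,5): print(z,proj("side",[.4665,-.1798,z/1e3]).round(1), end=" ")
print()
for c in (303,345,350,299):
    for r in range(192,207,1): print(c,r,(W[r,c]*1e3).round(0),im[r,c])
```

```text
115 [[218.1 323.9]] 120 [[215.7 323.9]] 125 [[213.4 323.9]] 130 [[211.  323.9]] 135 [[208.5 323.9]] 140 [[206.1 323.9]] 145 [[203.6 324. ]] 150 [[201.1 324. ]] 155 [[198.6 324. ]] 
303 192 [ 442. -157.  163.] [44 41 43]
303 193 [ 441. -159.  162.] [44 38 39]
303 194 [ 441. -160.  161.] [41 35 41]
303 195 [ 440. -162.  161.] [40 35 42]
303 196 [ 439. -163.  160.] [43 38 40]
303 197 [ 439. -163.  158.] [39 38 40]
303 198 [ 438. -164.  157.] [39 32 37]
303 199 [ 438. -164.  155.] [37 38 41]
303 200 [ 439. -163.  153.] [54 49 47]
303 201 [ 438. -165.  152.] [66 61 57]
303 202 [ 439. -163.  148.] [59 54 59]
303 203 [ 437. -165.  148.] [120 110 109]
303 204 [520.  -5.   1.] [166 159 157]
303 205 [519.  -9.   1.] [160 150 148]
303 206 [517. -12.   1.] [157 149 147]
345 192 [ 494. -196.  168.] [43 38 41]
345 193 [ 494. -196.  165.] [47 48 44]
345 194 [ 495. -196.  163.] [46 42 39]
345 195 [ 494. -196.  161.] [36 37 36]
345 196 [ 495. -195.  159.] [34 33 30]
345 197 [ 494. -196.  158.] [31 31 30]
345 198 [ 495. -195.  154.] [30 30 30]
345 199 [ 494. -197.  154.] [32 31 30]
345 200 [ 495. -196
[... 789 characters left out ...]
146]
350 205 [606. -61.   0.] [155 149 145]
350 206 [604. -63.   0.] [154 149 145]
299 192 [ 433. -162.  169.] [134 143 140]
299 193 [ 433. -161.  167.] [133 141 139]
299 194 [ 433. -162.  166.] [129 139 138]
299 195 [ 432. -162.  164.] [134 144 144]
299 196 [ 433. -162.  162.] [139 148 146]
299 197 [ 432. -162.  160.] [135 144 144]
299 198 [ 433. -161.  157.] [136 148 146]
299 199 [ 433. -161.  155.] [140 147 148]
299 200 [ 433. -161.  154.] [132 141 139]
299 201 [ 432. -162.  153.] [135 143 147]
299 202 [ 431. -163.  152.] [144 147 147]
299 203 [515.   2.   1.] [156 151 148]
299 204 [513.  -1.   1.] [154 148 148]
299 205 [512.  -3.   0.] [160 149 153]
299 206 [510.  -6.   0.] [159 152 150]
```

Both pad ends measure z≈146 mm at a reported TCP of 115.9. So the true tip is 30 mm above the reported TCP, while laterally they agree within about 1 mm. From here: true tip z = reported z + 30 mm. Turning back so the jaws close across the 30 mm width, then descending to a reported z of −3 mm.

Run:
```python
from go import *
o,R=st()
rel(o,R,(.4732,-.1722,.116),148.8);rel(o,R,(.4732,-.1722,.066),148.8)
```

```text
t 5.92 p [ 471.3 -171.6  115.9] rot [-179.99   -0.01   59.55] F [-0.8 -0.3  0.2] open 64.0 q [-0.5   0.38  1.71  0.    1.05  0.03]
to (0.4732, -0.1722, 0.116) 148.8 -> tx 0.0004 ty 0.0019 tz -0.0001 yaw -1.5578  dist 0.002
to (0.4732, -0.1722, 0.066) 148.8 -> tx 0.0004 ty 0.0019 tz 0.0499 yaw -1.5578  dist 0.050
```

Request:
apply_moves --plan '[{"tx": 0,"ty": 0.002,"tz": 0,"yaw": -0.18,"grip": 0.4},{"tx": 0,"ty": 0.002,"tz": 0,"yaw": -0.36,"grip": 0.4},{"tx": 0,"ty": 0.002,"tz": 0,"yaw": -0.54,"grip": 0.4},{"tx": 0,"ty": 0.002,"tz": 0,"yaw": -0.72,"grip": 0.4},{"tx": 0,"ty": 0.002,"tz": 0,"yaw": -0.9,"grip": 0.4},{"tx": 0,"ty": 0.002,"tz": 0,"yaw": -1.08,"grip": 0.4},{"tx": 0,"ty": 0.002,"tz": 0,"yaw": -1.26,"grip": 0.4},{"tx": 0,"ty": 0.002,"tz": 0,"yaw": -1.44,"grip": 0.4}]'

```text
time: 6.92
tool_pos: [0.4731, -0.1726, 0.116]
tool_rot: [3.142, -0.0, 2.485]
contact_force: [-0.3, 0.0, 0.6]
opening: 0.0643
```

Request:
apply_moves --plan '[{"tx": 0,"ty": 0,"tz": 0.02,"yaw": -0.12,"grip": 0.4},{"tx": 0,"ty": 0,"tz": 0.05,"yaw": -0.12,"grip": 0.4},{"tx": 0,"ty": 0,"tz": 0.08,"yaw": -0.12,"grip": 0.4},{"tx": 0,"ty": 0,"tz": 0.09,"yaw": -0.12,"grip": 0.4},{"tx": 0,"ty": 0,"tz": 0.09,"yaw": -0.12,"grip": 0.4}]'

```text
time: 7.55
tool_pos: [0.473, -0.1726, 0.0259]
tool_rot: [3.142, -0.001, 2.598]
contact_force: [-0.1, -0.2, 0.4]
opening: 0.0642
```

Run:
```python
from go import *
for n in ["side"]:
    p,d=robot.read_camera(n); cv2.imwrite(f"pics/{n}6.png",p[:,:,::-1]); np.save(f"pics/{n}6d.npy",d)
o,R=st(); rel(o,R,(.4732,-.1722,-.003),148.8)
s=cv2.imread("pics/side6.png")[200:290,260:380]
cv2.imwrite("pics/c6.png",cv2.resize(s,None,fx=5,fy=5,interpolation=2))
```

```text
t 7.6 p [ 473.6 -172.8   26.6] rot [179.99   0.04 148.83] F [ 0.5  0.1 -0.5] open 64.3 q [-0.5   0.51  1.8   0.    0.83 -1.53]
to (0.4732, -0.1722, -0.003) 148.8 -> tx 0.0007 ty 0.0003 tz 0.0296 yaw 0.0005  dist 0.030
```

View pics/c6.png

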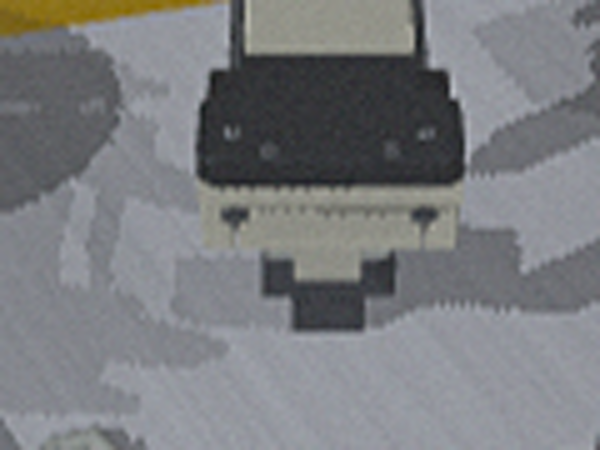

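Finger centre at crop col 327.5 against the piece's 329, so aligned. Descending 29 mm and closing.

Request:
apply_moves --plan '[{"tx": 0.0,"ty": 0,"tz": 0.015,"yaw": 0,"grip": 0.4},{"tx": 0.0,"ty": 0,"tz": 0.024,"yaw": 0,"grip": 0.4},{"tx": 0.0,"ty": 0,"tz": 0.029,"yaw": 0,"grip": 0.4},{"tx": 0.0,"ty": 0,"tz": 0.029,"yaw": 0,"grip": 0.4}]'

```text
time: 8.1
tool_pos: [0.4729, -0.1725, -0.0034]
tool_rot: [3.142, -0.001, 2.597]
contact_force: [0.3, -0.4, 0.2]
opening: 0.0642
```

Run:
```python
from go import *
for n in ["side"]:
    p,d=robot.read_camera(n); cv2.imwrite(f"pics/{n}7.png",p[:,:,::-1]); np.save(f"pics/{n}7d.npy",d)
o,R=st()
s=cv2.imread("pics/side7.png")[200:290,260:380]
cv2.imwrite("pics/c7.png",cv2.resize(s,None,fx=5,fy=5,interpolation=2))
```

```text
t 8.15 p [ 473.1 -172.6   -3.1] rot [180.    -0.01 148.79] F [ 0.1 -0.7  0. ] open 64.5 q [-0.5   0.56  1.82  0.    0.76 -1.53]
```

View pics/c7.png

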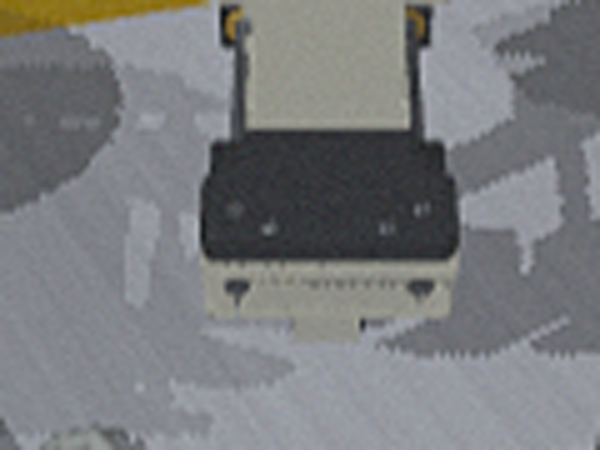

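The body now hides the piece, with the fingertip at row 268 and no contact force. Closing on it.

Request:
apply_moves --plan '[{"tx": 0,"ty": 0,"tz": 0,"yaw": 0,"grip": -1},{"tx": 0,"ty": 0,"tz": 0,"yaw": 0,"grip": -1},{"tx": 0,"ty": 0,"tz": 0,"yaw": 0,"grip": -1},{"tx": 0,"ty": 0,"tz": 0,"yaw": 0,"grip": -1},{"tx": 0,"ty": 0,"tz": 0,"yaw": 0,"grip": -1},{"tx": 0,"ty": 0,"tz": 0,"yaw": 0,"grip": -1}]' --force 35

```text
time: 8.9
tool_pos: [0.4732, -0.1727, -0.0029]
tool_rot: [3.142, 0.0, 2.597]
contact_force: [-0.0, -0.6, 1.0]
opening: 0.0296
```

Run:
```python
from go import *
o,R=st()
rel(o,R,(.51,-.03,.14),155); rel(o,R,(.5522,.1225,.14),162.8)
```

```text
t 8.9 p [ 473.2 -172.7   -2.9] rot [180.     0.01 148.79] F [-0.  -0.6  1. ] open 29.6 q [-0.5   0.56  1.82  0.    0.76 -1.53]
to (0.51, -0.03, 0.14) 155 -> tx 0.0424 ty 0.1411 tz -0.1429 yaw -0.1085  dist 0.205
to (0.5522, 0.1225, 0.14) 162.8 -> tx 0.0854 ty 0.2934 tz -0.1429 yaw -0.2446  dist 0.337
```

Opening is 29.6 mm, so the 30 mm shoe is held. Lifting, then carrying over the guard.

Request:
apply_moves --plan '[{"tx": 0,"ty": 0,"tz": -0.02,"yaw": 0,"grip": -1},{"tx": 0,"ty": 0,"tz": -0.055,"yaw": 0,"grip": -1},{"tx": 0,"ty": 0,"tz": -0.1,"yaw": 0,"grip": -1},{"tx": 0,"ty": 0,"tz": -0.13,"yaw": 0,"grip": -1},{"tx": 0,"ty": 0,"tz": -0.143,"yaw": 0,"grip": -1},{"tx": 0,"ty": 0,"tz": -0.143,"yaw": 0,"grip": -1}]'

```text
time: 9.65
tool_pos: [0.4731, -0.1725, 0.1398]
tool_rot: [3.141, 0.0, 2.597]
contact_force: [0.6, -0.2, -3.7]
opening: 0.0298
```

Run:
```python
from go import *
for n in ["side"]:
    p,d=robot.read_camera(n); cv2.imwrite(f"pics/{n}8.png",p[:,:,::-1]); np.save(f"pics/{n}8d.npy",d)
o,R=st()
s=cv2.imread("pics/side8.png")[130:270,250:400]
cv2.imwrite("pics/c8.png",cv2.resize(s,None,fx=4,fy=4,interpolation=2))
rel(o,R,(.5522,.1225,.14),162.8)
```

```text
t 9.7 p [ 472.6 -172.3  138.9] rot [180.    -0.1  148.78] F [ 0.2  0.5 -4. ] open 29.4 q [-0.5   0.36  1.67  0.    1.11 -1.53]
to (0.5522, 0.1225, 0.14) 162.8 -> tx 0.0847 ty 0.2934 tz -0.0009 yaw -0.2446  dist 0.305
```

View pics/c8.png

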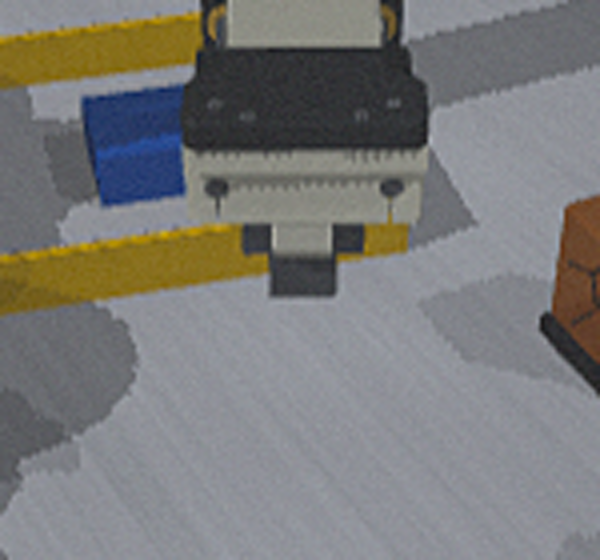

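The piece is held square: shoe cols 243–364, finger 272–334, tang 270–337, all centred at about 303 in the crop. Carrying it to above the pocket.

Request:
apply_moves --plan '[{"tx": 0.008,"ty": 0.025,"tz": 0,"yaw": -0.03,"grip": -1},{"tx": 0.021,"ty": 0.073,"tz": 0,"yaw": -0.07,"grip": -1},{"tx": 0.036,"ty": 0.125,"tz": 0,"yaw": -0.11,"grip": -1},{"tx": 0.051,"ty": 0.177,"tz": 0,"yaw": -0.15,"grip": -1},{"tx": 0.066,"ty": 0.228,"tz": 0,"yaw": -0.19,"grip": -1},{"tx": 0.077,"ty": 0.268,"tz": 0,"yaw": -0.23,"grip": -1},{"tx": 0.085,"ty": 0.293,"tz": 0,"yaw": -0.245,"grip": -1},{"tx": 0.085,"ty": 0.293,"tz": 0,"yaw": -0.245,"grip": -1}]'

```text
time: 10.7
tool_pos: [0.5513, 0.1237, 0.1377]
tool_rot: [-3.141, -0.004, 2.845]
contact_force: [0.2, 0.3, -3.5]
opening: 0.0302
```

Run:
```python
from go import *
p,d=robot.read_camera("side"); 
o,R=st(); rel(o,R,(.5524,.1226,.08),162.8)
```

```text
t 10.75 p [551.2 122.5 138. ] rot [-179.91   -0.19  162.91] F [ 0.5 -0.1 -2.1] open 29.7 q [ 0.08  0.47  1.5  -0.    1.18 -1.19]
to (0.5524, 0.1226, 0.08) 162.8 -> tx -0.0013 ty 0.0006 tz 0.0580 yaw 0.0019  dist 0.058
```

Request:
apply_moves --plan '[{"tx": -0.001,"ty": 0,"tz": 0.02,"yaw": 0,"grip": -1},{"tx": -0.001,"ty": 0,"tz": 0.05,"yaw": 0,"grip": -1},{"tx": -0.001,"ty": 0,"tz": 0.08,"yaw": 0,"grip": -1},{"tx": -0.001,"ty": 0,"tz": 0.093,"yaw": 0,"grip": -1},{"tx": -0.001,"ty": 0,"tz": 0.093,"yaw": 0,"grip": -1},{"tx": -0.001,"ty": 0,"tz": 0.093,"yaw": 0,"grip": -1}]'

```text
time: 11.5
tool_pos: [0.5541, 0.1215, 0.0481]
tool_rot: [3.141, 0.002, 2.841]
contact_force: [0.0, -0.7, -2.8]
opening: 0.0299
```

Run:
```python
from go import *
for n in ["side","top"]:
    p,d=robot.read_camera(n); cv2.imwrite(f"pics/{n}9.png",p[:,:,::-1]); np.save(f"pics/{n}9d.npy",d)
o,R=st(); rel(o,R,(.5524,.1226,.08),162.8)
s=cv2.imread("pics/side9.png")[120:210,220:370]
t=cv2.imread("pics/top9.png")[125:255,180:330]
cv2.imwrite("pics/c9.png",np.vstack([cv2.resize(s,(600,360),interpolation=2),cv2.resize(t,(277,240),interpolation=2)[:, :].copy() if 0 else np.pad(cv2.resize(t,(277,240)),((0,0),(0,323),(0,0)))]))
```

```text
t 11.6 p [554.1 121.7  48.2] rot [179.95   0.12 162.81] F [-1.4  0.1 -2.1] open 29.7 q [ 0.08  0.57  1.6   0.    0.97 -1.19]
to (0.5524, 0.1226, 0.08) 162.8 -> tx 0.0018 ty 0.0004 tz -0.0318 yaw 0.0002  dist 0.032
```

View pics/c9.png

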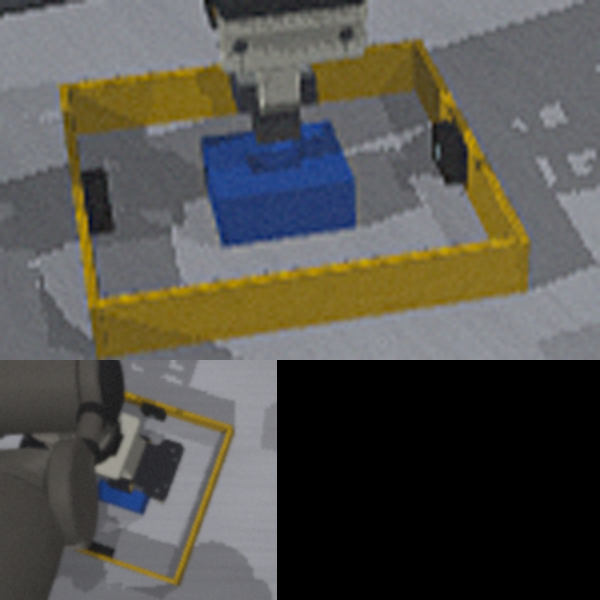

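```bash
cat > ov.py <<'E'
from go import *
def box(c,yaw,lx,ly,z0,z1):
    u=np.array([[-1,-1],[1,-1],[1,1],[-1,1]])*.5*[lx,ly]; cs,sn=np.cos(yaw),np.sin(yaw)
    xy=np.c_[c[0]+cs*u[:,0]-sn*u[:,1],c[1]+sn*u[:,0]+cs*u[:,1]]
    return np.r_[np.c_[xy,np.full(4,z0)],np.c_[xy,np.full(4,z1)]]
def draw(img,n,B,roi,s,col):
    P=proj(n,B); q=[(int(((p[1]+.5-roi[2])*s)*8),int(((p[0]+.5-roi[0])*s)*8)) for p in P]
    for a,b in [(0,1),(1,2),(2,3),(3,0),(4,5),(5,6),(6,7),(7,4),(0,4),(1,5),(2,6),(3,7)]:
        cv2.line(img,q[a],q[b],col,1,cv2.LINE_AA,3)
E
python3 - <<'E'
from ov import *
roi=(130,185,255,325); s=9
im=cv2.imread("pics/side9.png")[roi[0]:roi[1],roi[2]:roi[3]]
im=cv2.resize(im,None,fx=s,fy=s,interpolation=cv2.INTER_CUBIC); im=cv2.convertScaleAbs(im,alpha=1.5)
a=im.copy()
y=np.radians(-17.2)
b=.051
draw(a,"side",box((.5524,.1226),y,.08,.07,0,.034),roi,s,(0,255,255))
draw(a,"side",box((.5524,.1226),y,.031,.025,.034,.034),roi,s,(255,255,0))
draw(a,"side",box((.5541,.1217),y,.026,.02,b,b+.024),roi,s,(0,0,255))
draw(a,"side",box((.5541,.1217),y,.046,.03,b+.024,b+.042),roi,s,(0,255,0))
cv2.imwrite("pics/c10.png",a)
E
```

```text
(no output)
```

View pics/c10.png

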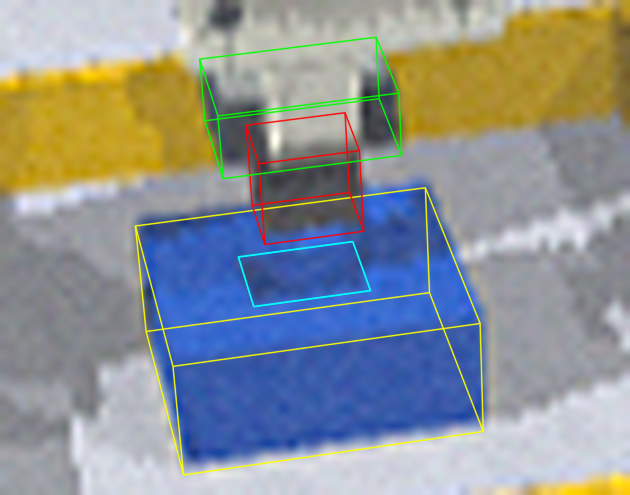

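The overlay shows the block and the piece both about 1 px above their models, so they are consistent relative to each other. Tang columns match (260–362 against the model's 262–363). Shifting tx +1.8 mm, ty +0.4 mm, then starting the tang into the pocket.

Request:
apply_moves --plan '[{"tx": 0.0018,"ty": 0.0004,"tz": 0,"yaw": 0,"grip": -1},{"tx": 0.0018,"ty": 0.0004,"tz": 0.006,"yaw": 0,"grip": -1},{"tx": 0.0018,"ty": 0.0004,"tz": 0.012,"yaw": 0,"grip": -1},{"tx": 0.0018,"ty": 0.0004,"tz": 0.018,"yaw": 0,"grip": -1},{"tx": 0.0018,"ty": 0.0004,"tz": 0.022,"yaw": 0,"grip": -1},{"tx": 0.0018,"ty": 0.0004,"tz": 0.022,"yaw": 0,"grip": -1}]'

```text
time: 12.35
tool_pos: [0.5514, 0.1226, 0.0245]
tool_rot: [-3.141, -0.001, 2.842]
contact_force: [-0.8, 1.1, -3.0]
opening: 0.0298
```

Run:
```python
from ov import *
for n in ["side"]:
    p,d=robot.read_camera(n); cv2.imwrite(f"pics/{n}11.png",p[:,:,::-1])
o,R=st(); rel(o,R,(.5524,.1226,.007),162.8)
roi=(130,185,255,325); s=9
im=cv2.imread("pics/side11.png")[roi[0]:roi[1],roi[2]:roi[3]]
im=cv2.resize(im,None,fx=s,fy=s,interpolation=cv2.INTER_CUBIC); im=cv2.convertScaleAbs(im,alpha=1.8)
cv2.imwrite("pics/c11.png",im)
```

```text
t 12.4 p [551.6 122.6  24.8] rot [-180.     -0.02  162.82] F [ 0.6 -0.6 -2.6] open 29.8 q [ 0.08  0.6   1.62  0.    0.92 -1.19]
to (0.5524, 0.1226, 0.007) 162.8 -> tx -0.0008 ty 0.0002 tz 0.0178 yaw 0.0004  dist 0.018
```

View pics/c11.png

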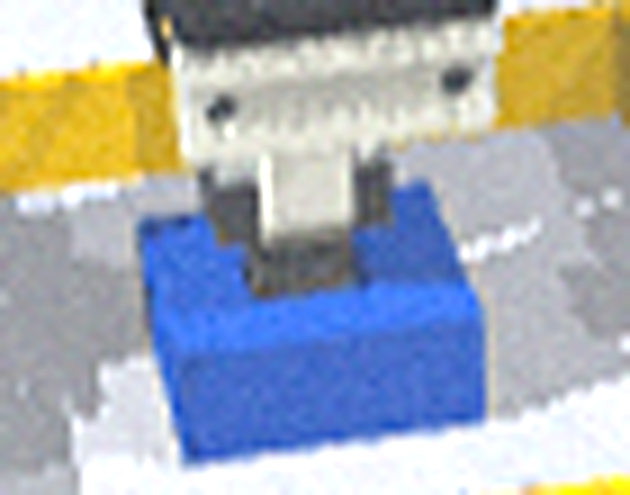

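Tang is entering the pocket freely: bottom about 6 mm below the mouth and the force shows only the weight. Continuing down.

Request:
apply_moves --plan '[{"tx": -0.0005,"ty": 0,"tz": 0.004,"yaw": 0,"grip": -1},{"tx": -0.0005,"ty": 0,"tz": 0.008,"yaw": 0,"grip": -1},{"tx": -0.0005,"ty": 0,"tz": 0.012,"yaw": 0,"grip": -1},{"tx": -0.0005,"ty": 0,"tz": 0.015,"yaw": 0,"grip": -1},{"tx": -0.0005,"ty": 0,"tz": 0.0165,"yaw": 0,"grip": -1},{"tx": -0.0005,"ty": 0,"tz": 0.0165,"yaw": 0,"grip": -1}]'

```text
time: 13.15
tool_pos: [0.5521, 0.1225, 0.0084]
tool_rot: [3.142, -0.0, 2.842]
contact_force: [0.3, -0.2, -3.4]
opening: 0.0297
```

Run:
```python
from ov import *
for n in ["side"]:
    p,d=robot.read_camera(n); cv2.imwrite(f"pics/{n}12.png",p[:,:,::-1])
o,R=st(); rel(o,R,(.5524,.1226,.007),162.8)
roi=(130,185,255,325); s=9
im=cv2.imread("pics/side12.png")[roi[0]:roi[1],roi[2]:roi[3]]
im=cv2.resize(im,None,fx=s,fy=s,interpolation=cv2.INTER_CUBIC); im=cv2.convertScaleAbs(im,alpha=1.8)
cv2.imwrite("pics/c12.png",im)
```

```text
t 13.2 p [552.1 122.5   8.5] rot [179.99   0.   162.82] F [ 0.7 -0.  -3.7] open 29.7 q [ 0.08  0.63  1.63  0.    0.88 -1.19]
to (0.5524, 0.1226, 0.007) 162.8 -> tx -0.0002 ty 0.0002 tz 0.0015 yaw 0.0004  dist 0.002
```

View pics/c12.png

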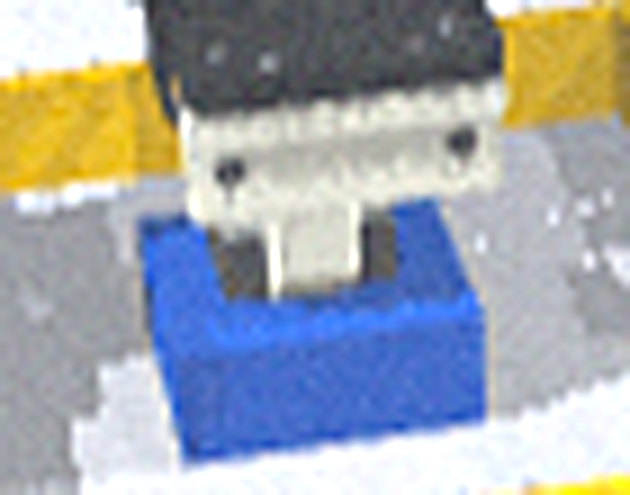

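Shoe almost on the block top. Creeping down until contact shows.

Request:
apply_moves --plan '[{"tx": 0,"ty": 0,"tz": 0.001,"yaw": 0,"grip": -1},{"tx": 0,"ty": 0,"tz": 0.0015,"yaw": 0,"grip": -1},{"tx": 0,"ty": 0,"tz": 0.002,"yaw": 0,"grip": -1},{"tx": 0,"ty": 0,"tz": 0.002,"yaw": 0,"grip": -1}]'

```text
time: 13.7
tool_pos: [0.5523, 0.1225, 0.0073]
tool_rot: [3.141, 0.001, 2.842]
contact_force: [-1.6, -1.2, 5.1]
opening: 0.0298
```

Contact of about 8 N up at reported z 7.3 mm, where 7.0 is predicted for fully home. Releasing and lifting straight up.

Request:
apply_moves --plan '[{"tx": 0,"ty": 0,"tz": 0,"yaw": 0,"grip": -0.2},{"tx": 0,"ty": 0,"tz": 0,"yaw": 0,"grip": 0.0},{"tx": 0,"ty": 0,"tz": 0,"yaw": 0,"grip": 0.2},{"tx": 0,"ty": 0,"tz": 0,"yaw": 0,"grip": 0.2},{"tx": 0,"ty": 0,"tz": -0.02,"yaw": 0,"grip": 0.2},{"tx": 0,"ty": 0,"tz": -0.06,"yaw": 0,"grip": 0.2},{"tx": 0,"ty": 0,"tz": -0.11,"yaw": 0,"grip": 0.2},{"tx": 0,"ty": 0,"tz": -0.14,"yaw": 0,"grip": 0.2}]'

```text
time: 14.7
tool_pos: [0.5529, 0.1226, 0.1491]
tool_rot: [3.14, 0.003, 2.842]
contact_force: [0.5, 0.5, -0.1]
opening: 0.0553
```

Run:
```python
from ov import *
for n in ["side"]:
    p,d=robot.read_camera(n); cv2.imwrite(f"pics/{n}13.png",p[:,:,::-1]); np.save(f"pics/{n}13d.npy",d)
o,R=st(); rel(o,R,(.42,-.05,.147),155);rel(o,R,(.5095,-.3025,.147),148.8)
roi=(130,185,255,325); s=9
im=cv2.imread("pics/side13.png")[roi[0]:roi[1],roi[2]:roi[3]]
im=cv2.resize(im,None,fx=s,fy=s,interpolation=cv2.INTER_CUBIC); im=cv2.convertScaleAbs(im,alpha=1.8)
cv2.imwrite("pics/c13.png",im)
```

```text
t 14.75 p [554.6 122.8 152.6] rot [179.81   0.46 162.83] F [ 1.7 -0.2  2.4] open 55.3 q [ 0.08  0.45  1.48  0.    1.2  -1.19]
to (0.42, -0.05, 0.147) 155 -> tx 0.0777 ty -0.2048 tz 0.0043 yaw 0.1367  dist 0.219
to (0.5095, -0.3025, 0.147) 148.8 -> tx -0.0824 ty -0.4197 tz 0.0049 yaw 0.2449  dist 0.428
```

View pics/c13.png

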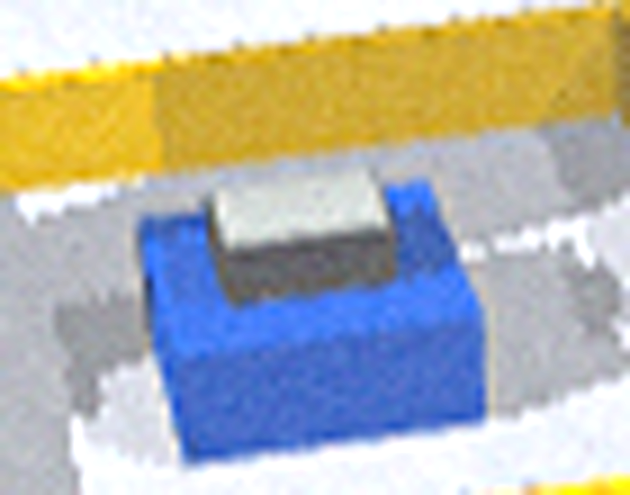

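The piece is seated: shoe flat on the block, bright face up and level (crop cols 212–392, rows 170–300). Going to the copper-tang dark piece.

Request:
apply_moves --plan '[{"tx": -0.007,"ty": -0.035,"tz": 0,"yaw": 0.02,"grip": 0.2},{"tx": -0.018,"ty": -0.093,"tz": 0,"yaw": 0.05,"grip": 0.2},{"tx": -0.03,"ty": -0.152,"tz": 0,"yaw": 0.09,"grip": 0.2},{"tx": -0.042,"ty": -0.211,"tz": 0,"yaw": 0.13,"grip": 0.2},{"tx": -0.053,"ty": -0.27,"tz": 0,"yaw": 0.17,"grip": 0.2},{"tx": -0.065,"ty": -0.329,"tz": 0,"yaw": 0.21,"grip": 0.2},{"tx": -0.075,"ty": -0.385,"tz": 0,"yaw": 0.24,"grip": 0.2},{"tx": -0.082,"ty": -0.42,"tz": 0,"yaw": 0.25,"grip": 0.2}]'

```text
time: 15.75
tool_pos: [0.5056, -0.3057, 0.1461]
tool_rot: [-3.141, -0.0, 2.589]
contact_force: [0.5, 1.1, -0.2]
opening: 0.055
```

Run:
```python
from ov import *
for n in ["top","side"]:
    p,d=robot.read_camera(n); cv2.imwrite(f"pics/{n}14.png",p[:,:,::-1]); np.save(f"pics/{n}14d.npy",d)
o,R=st(); rel(o,R,(.5093,-.3026,.05),148.5)
s=cv2.imread("pics/side14.png")[180:350,320:480]
cv2.imwrite("pics/c14.png",cv2.resize(s,None,fx=3.5,fy=3.5,interpolation=2))
```

```text
t 15.85 p [ 505.5 -306.7  145.9] rot [-179.95    0.02  148.25] F [ 0.  -0.1 -0.5] open 55.0 q [-0.67  0.51  1.41 -0.    1.22 -1.69]
to (0.5093, -0.3026, 0.05) 148.5 -> tx -0.0010 ty 0.0056 tz 0.0959 yaw -0.0044  dist 0.096
```

View pics/c14.png

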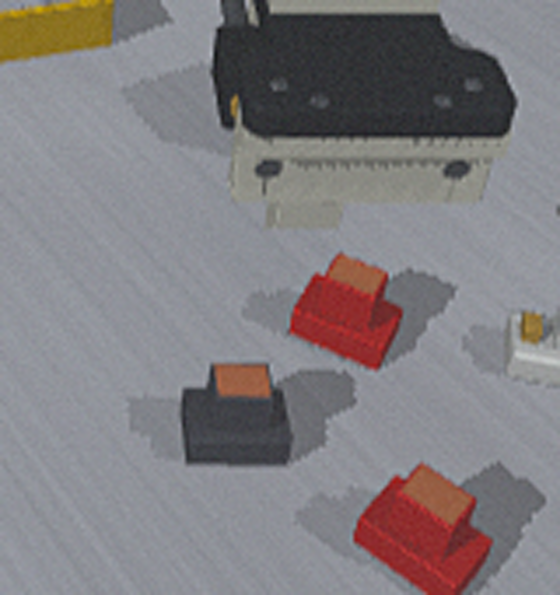

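Run:
```python
from ov import *
print(proj("side",[[.5055,-.3067,.176],[.5055-.52*.045,-.3067-.85*.045,.190],[.5093,-.3026,.042]]))
```

```text
[[227.1907 399.1265]
 [243.7514 406.3907]
 [288.5081 388.5685]]
```

The projection agrees: near finger expected at (244, 406), seen at (240, 407). The offset is only perspective. Descending partway above the piece.

Request:
apply_moves --plan '[{"tx": -0.001,"ty": 0.0055,"tz": 0.02,"yaw": 0,"grip": 0.2},{"tx": -0.001,"ty": 0.0055,"tz": 0.06,"yaw": 0,"grip": 0.2},{"tx": -0.001,"ty": 0.0055,"tz": 0.1,"yaw": 0,"grip": 0.2},{"tx": -0.001,"ty": 0.0055,"tz": 0.11,"yaw": 0,"grip": 0.2},{"tx": -0.001,"ty": 0.0055,"tz": 0.11,"yaw": 0,"grip": 0.2}]'

```text
time: 16.48
tool_pos: [0.5104, -0.2984, 0.0366]
tool_rot: [3.141, -0.0, 2.592]
contact_force: [0.2, -0.5, 0.3]
opening: 0.0551
```

Run:
```python
from ov import *
for n in ["side"]:
    p,d=robot.read_camera(n); cv2.imwrite(f"pics/{n}15.png",p[:,:,::-1]); np.save(f"pics/{n}15d.npy",d)
o,R=st(); rel(o,R,(.5093,-.3026,-.009),148.5)
roi=(230,330,330,450); s=6
a=cv2.resize(cv2.imread("pics/side15.png")[roi[0]:roi[1],roi[2]:roi[3]],None,fx=s,fy=s,interpolation=2)
draw(a,"side",box((.5093,-.3026),np.radians(-31.5),.046,.03,0,.018),roi,s,(0,255,0))
draw(a,"side",box((.5093,-.3026),np.radians(-31.5),.026,.02,.018,.042),roi,s,(0,255,255))
p=o["tool_pos"]; draw(a,"side",box(p[:2],np.radians(-31.5),.019,.001,p[2]+.03,p[2]+.04),roi,s,(255,0,255))
cv2.imwrite("pics/c15.png",a)
```

```text
t 16.52 p [ 510.9 -298.9   37.6] rot [-180.      0.09  148.52] F [ 0.3 -0.1  0.3] open 54.9 q [-0.66  0.62  1.53  0.    0.98 -1.68]
to (0.5093, -0.3026, -0.009) 148.5 -> tx -0.0004 ty -0.0040 tz 0.0466 yaw 0.0004  dist 0.047
```

View pics/c15.png

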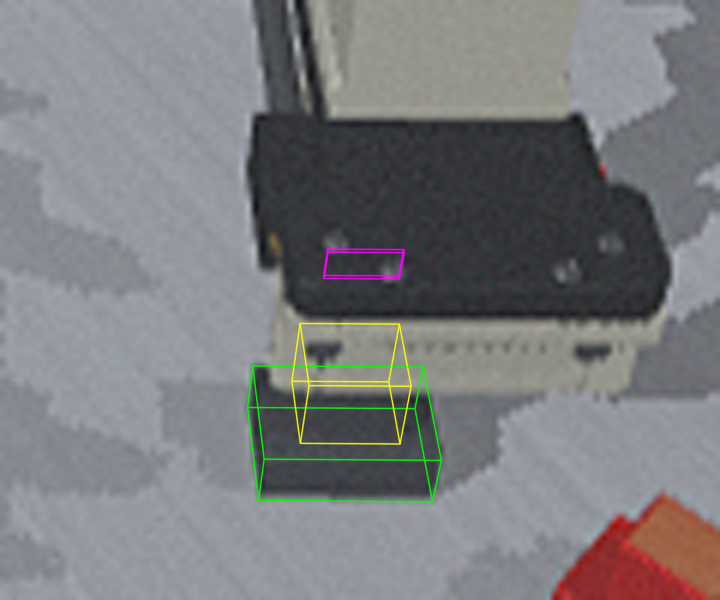

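The piece model at (509.3, −302.6) fits the visible shoe edges within 1 px. Correcting 4 mm along the jaws and descending to reported z ≈ −7.5 mm (tip about 4 mm above the shoe).

Request:
apply_moves --plan '[{"tx": 0,"ty": -0.004,"tz": 0.01,"yaw": 0,"grip": 0.2},{"tx": 0,"ty": -0.004,"tz": 0.025,"yaw": 0,"grip": 0.2},{"tx": 0,"ty": -0.004,"tz": 0.037,"yaw": 0,"grip": 0.2},{"tx": 0,"ty": -0.004,"tz": 0.043,"yaw": 0,"grip": 0.2},{"tx": 0,"ty": -0.004,"tz": 0.045,"yaw": 0,"grip": 0.2},{"tx": 0,"ty": -0.004,"tz": 0.045,"yaw": 0,"grip": 0.2}]'

```text
time: 17.27
tool_pos: [0.5082, -0.3023, -0.0085]
tool_rot: [3.142, 0.0, 2.592]
contact_force: [0.4, -0.0, 0.6]
opening: 0.0554
```

Run:
```python
from ov import *
p,d=robot.read_camera("side"); cv2.imwrite("pics/side16.png",p[:,:,::-1])
o,R=st(); rel(o,R,(.5093,-.3026,-.0075),148.5)
```

```text
t 17.32 p [ 508.3 -302.4   -8.3] rot [180.     0.03 148.5 ] F [-0.1 -0.1 -0.5] open 55.4 q [-0.67  0.69  1.57  0.    0.89 -1.69]
to (0.5093, -0.3026, -0.0075) 148.5 -> tx -0.0010 ty 0.0003 tz -0.0008 yaw -0.0000  dist 0.001
```

Request:
apply_moves --plan '[{"tx": -0.001,"ty": 0,"tz": -0.0005,"yaw": 0,"grip": 0.2},{"tx": -0.001,"ty": 0,"tz": -0.0005,"yaw": 0,"grip": -1},{"tx": -0.001,"ty": 0,"tz": -0.0005,"yaw": 0,"grip": -1},{"tx": -0.001,"ty": 0,"tz": -0.0005,"yaw": 0,"grip": -1},{"tx": -0.001,"ty": 0,"tz": -0.0005,"yaw": 0,"grip": -1},{"tx": -0.001,"ty": 0,"tz": -0.0005,"yaw": 0,"grip": -1},{"tx": -0.001,"ty": 0,"tz": -0.0005,"yaw": 0,"grip": -1},{"tx": -0.001,"ty": 0,"tz": -0.0005,"yaw": 0,"grip": -1}]' --force 40

```text
time: 18.32
tool_pos: [0.5089, -0.3028, -0.008]
tool_rot: [-3.142, 0.0, 2.592]
contact_force: [-0.9, -0.2, -0.1]
opening: 0.0198
```

Run:
```python
from ov import *
o,R=st()
```

```text
t 18.32 p [ 508.9 -302.8   -8. ] rot [-180.     0.   148.5] F [-0.9 -0.2 -0.1] open 19.8 q [-0.67  0.69  1.56 -0.    0.89 -1.69]
```

Opening 19.8 mm, so the 20 mm tang is held. The face height is now reported z + 8.0 mm. Lifting slowly.

Request:
apply_moves --plan '[{"tx": 0,"ty": 0,"tz": -0.01,"yaw": 0,"grip": -1},{"tx": 0,"ty": 0,"tz": -0.03,"yaw": 0,"grip": -1},{"tx": 0,"ty": 0,"tz": -0.065,"yaw": 0,"grip": -1},{"tx": 0,"ty": 0,"tz": -0.1,"yaw": 0,"grip": -1},{"tx": 0,"ty": 0,"tz": -0.13,"yaw": 0,"grip": -1},{"tx": 0,"ty": 0,"tz": -0.148,"yaw": 0,"grip": -1},{"tx": 0,"ty": 0,"tz": -0.148,"yaw": 0,"grip": -1},{"tx": 0,"ty": 0,"tz": -0.148,"yaw": 0,"grip": -1}]'

```text
time: 19.32
tool_pos: [0.5084, -0.3023, 0.1391]
tool_rot: [3.141, -0.002, 2.592]
contact_force: [-0.1, -0.1, -3.4]
opening: 0.0198
```

Run:
```python
from ov import *
for n in ["side"]:
    p,d=robot.read_camera(n); cv2.imwrite(f"pics/{n}17.png",p[:,:,::-1]); np.save(f"pics/{n}17d.npy",d)
o,R=st(); rel(o,R,(.5523,.1225,.14),162.8)
roi=(180,280,330,450); s=6
a=cv2.resize(cv2.imread("pics/side17.png")[roi[0]:roi[1],roi[2]:roi[3]],None,fx=s,fy=s,interpolation=2)
p=o["tool_pos"]; y=o["tool_rot"][2]-np.pi; draw(a,"side",box(p[:2],y,.046,.03,p[2]+.008,p[2]+.026),roi,s,(0,255,0))
draw(a,"side",box(p[:2],y,.026,.02,p[2]+.026,p[2]+.05),roi,s,(0,255,255))
cv2.imwrite("pics/c17.png",a)
```

```text
t 19.38 p [ 508.3 -302.2  138.8] rot [179.98  -0.13 148.5 ] F [-0.9  0.4 -2.5] open 20.0 q [-0.67  0.51  1.42  0.    1.21 -1.69]
to (0.5523, 0.1225, 0.14) 162.8 -> tx 0.1844 ty 0.3851 tz -0.0006 yaw -0.2496  dist 0.427
```

View pics/c17.png

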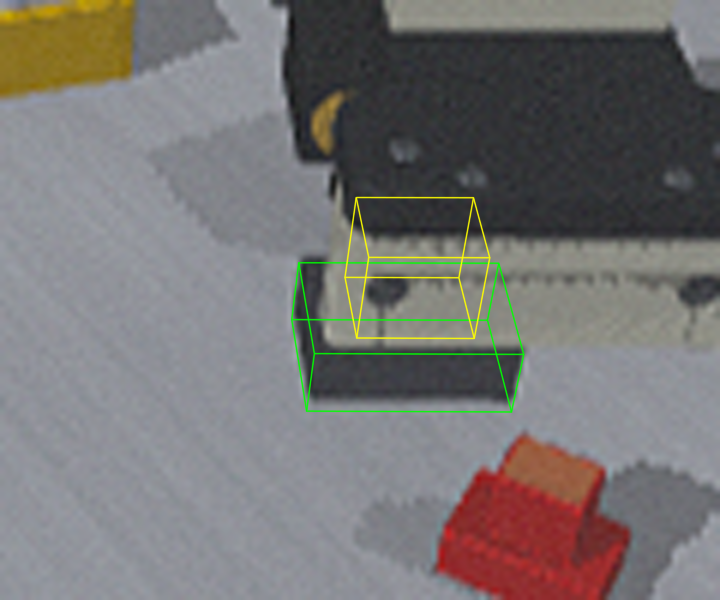

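Held piece's shoe columns (308–510) match the model centred at the TCP (308–512), so it is centred and level. Carrying it over the guard at a bottom height of about 147 mm.

Request:
apply_moves --plan '[{"tx": 0.015,"ty": 0.03,"tz": 0,"yaw": -0.02,"grip": -1},{"tx": 0.038,"ty": 0.08,"tz": 0,"yaw": -0.05,"grip": -1},{"tx": 0.063,"ty": 0.132,"tz": 0,"yaw": -0.09,"grip": -1},{"tx": 0.088,"ty": 0.184,"tz": 0,"yaw": -0.12,"grip": -1},{"tx": 0.113,"ty": 0.236,"tz": 0,"yaw": -0.16,"grip": -1},{"tx": 0.138,"ty": 0.288,"tz": 0,"yaw": -0.2,"grip": -1},{"tx": 0.16,"ty": 0.334,"tz": 0,"yaw": -0.23,"grip": -1},{"tx": 0.175,"ty": 0.366,"tz": 0,"yaw": -0.25,"grip": -1}]'

```text
time: 20.38
tool_pos: [0.5502, 0.1031, 0.1389]
tool_rot: [-3.141, -0.002, 2.844]
contact_force: [0.1, -1.1, -3.1]
opening: 0.0198
```

Request:
apply_moves --plan '[{"tx": 0.005,"ty": 0.011,"tz": 0,"yaw": 0,"grip": -1},{"tx": 0.009,"ty": 0.019,"tz": 0,"yaw": 0,"grip": -1},{"tx": 0.009,"ty": 0.019,"tz": 0,"yaw": 0,"grip": -1},{"tx": 0.009,"ty": 0.019,"tz": 0,"yaw": 0,"grip": -1},{"tx": 0.009,"ty": 0.019,"tz": 0,"yaw": 0,"grip": -1}]'

```text
time: 21.0
tool_pos: [0.5481, 0.1207, 0.1401]
tool_rot: [-3.142, 0.0, 2.841]
contact_force: [-0.0, -0.0, -2.7]
opening: 0.0196
```

Run:
```python
from ov import *
p,d=robot.read_camera("side"); cv2.imwrite("pics/side18.png",p[:,:,::-1])
o,R=st(); rel(o,R,(.5523,.1225,.075),162.8)
```

```text
t 21.05 p [548.1 120.8 140.1] rot [180.     0.01 162.76] F [-0.2  0.5 -1.7] open 20.0 q [ 0.08  0.46  1.51 -0.    1.17 -1.19]
to (0.5523, 0.1225, 0.075) 162.8 -> tx -0.0035 ty 0.0029 tz 0.0651 yaw -0.0007  dist 0.065
```

Centring above, then down to reported z ≈ 75 mm (gap about 31 mm) for a check.

Request:
apply_moves --plan '[{"tx": -0.0035,"ty": 0.0029,"tz": 0,"yaw": 0,"grip": -1},{"tx": -0.0035,"ty": 0.0029,"tz": 0.015,"yaw": 0,"grip": -1},{"tx": -0.0035,"ty": 0.0029,"tz": 0.035,"yaw": 0,"grip": -1},{"tx": -0.0035,"ty": 0.0029,"tz": 0.055,"yaw": 0,"grip": -1},{"tx": -0.0035,"ty": 0.0029,"tz": 0.065,"yaw": 0,"grip": -1},{"tx": -0.0035,"ty": 0.0029,"tz": 0.065,"yaw": 0,"grip": -1},{"tx": -0.0035,"ty": 0.0029,"tz": 0.065,"yaw": 0,"grip": -1}]'

```text
time: 21.92
tool_pos: [0.5527, 0.1233, 0.0756]
tool_rot: [3.141, 0.001, 2.842]
contact_force: [0.3, -0.6, -2.2]
opening: 0.0198
```

Run:
```python
from ov import *
for n in ["side"]:
    p,d=robot.read_camera(n); cv2.imwrite(f"pics/{n}19.png",p[:,:,::-1]); np.save(f"pics/{n}19d.npy",d)
o,R=st(); rel(o,R,(.5523,.1225,.052),162.8)
roi=(120,185,255,325); s=9
a=cv2.resize(cv2.imread("pics/side19.png")[roi[0]:roi[1],roi[2]:roi[3]],None,fx=s,fy=s,interpolation=2)
a=cv2.convertScaleAbs(a,alpha=1.7)
p=o["tool_pos"]; y=o["tool_rot"][2]-np.pi; draw(a,"side",box(p[:2],y,.046,.03,p[2]+.008,p[2]+.026),roi,s,(0,255,0))
draw(a,"side",box((.5523,.1225),np.radians(-17.2),.046,.03,.034,.052),roi,s,(0,255,255))
cv2.imwrite("pics/c19.png",a)
```

```text
t 21.98 p [552.8 123.4  75.8] rot [179.96   0.08 162.82] F [ 0.3  1.  -2.7] open 19.6 q [ 0.08  0.54  1.57  0.    1.03 -1.19]
to (0.5523, 0.1225, 0.052) 162.8 -> tx 0.0002 ty -0.0010 tz 0.0238 yaw 0.0004  dist 0.024
```

View pics/c19.png

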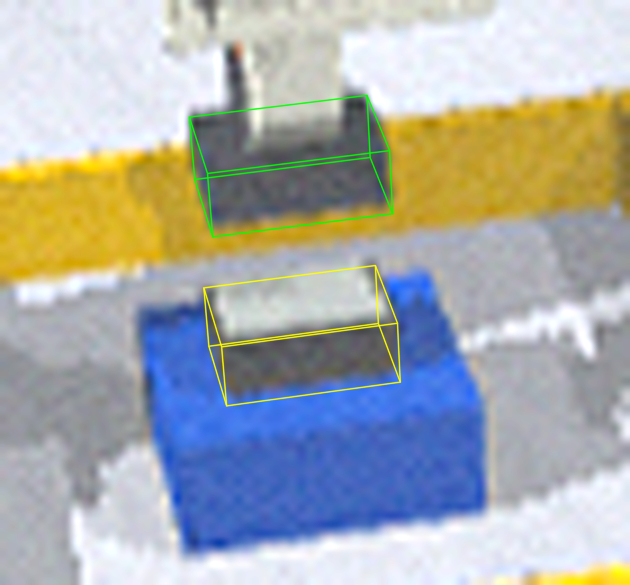

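Run:
```python
from ov import *
def seg(a,b,k=30): t=np.linspace(0,1,k)[:,None]; return np.array(a)*(1-t)+np.array(b)*t
# local piece frame, camera at -y side: front face y=-.015
def front(z0,z1,top=True):
    x,y=.023,-.015
    L=[seg([-x,y,z0],[x,y,z0]),seg([-x,y,z0],[-x,y,z1]),seg([x,y,z0],[x,y,z1]),seg([-x,y,z1],[-x,-y,z1]),seg([x,y,z1],[x,-y,z1])]
    if top: L+=[seg([-x,-y,z1],[x,-y,z1]),seg([-x,y,z1],[x,y,z1])]
    return np.concatenate(L)
y=np.radians(-17.2)
g13=gradim(cv2.imread("pics/side13.png"),.6); g19=gradim(cv2.imread("pics/side19.png"),.6)
z=.0757
for nm,g in [("13",g13),("19",g19)]:
    x,f=efit([("side",g)],front(.034,.052),(.5523,.1255,y)); print("lower",nm,(x[:2]*1e3).round(2),np.degrees(x[2]).round(2),f)
x,f=efit([("side",g19)],front(z+.008,z+.026,False),(.5527,.1265,y)); print("upper",(x[:2]*1e3).round(2),np.degrees(x[2]).round(2),f)
```

```text
lower 13 [553.82 126.18] -19.49 221.05934143066406
lower 19 [554.45 126.19] -21.44 221.4647674560547
upper [553.89 128.08] -19.52 302.8990783691406
```

Side-camera fits place the two pieces within about 1 mm of each other once the known TCP offset is removed. The registered release pose (552.3, 122.5) stays the target. Lowering slowly to the 8 mm gap.

Request:
apply_moves --plan '[{"tx": 0,"ty": -0.001,"tz": 0.005,"yaw": 0,"grip": -1},{"tx": 0,"ty": -0.001,"tz": 0.01,"yaw": 0,"grip": -1},{"tx": 0,"ty": -0.001,"tz": 0.015,"yaw": 0,"grip": -1},{"tx": 0,"ty": -0.001,"tz": 0.019,"yaw": 0,"grip": -1},{"tx": 0,"ty": -0.001,"tz": 0.0215,"yaw": 0,"grip": -1},{"tx": 0,"ty": -0.001,"tz": 0.023,"yaw": 0,"grip": -1},{"tx": 0,"ty": -0.001,"tz": 0.0235,"yaw": 0,"grip": -1},{"tx": 0,"ty": -0.001,"tz": 0.0235,"yaw": 0,"grip": -1}]'

```text
time: 22.98
tool_pos: [0.5519, 0.1224, 0.0516]
tool_rot: [3.141, 0.0, 2.842]
contact_force: [0.2, -0.3, -2.6]
opening: 0.0201
```

Run:
```python
from ov import *
for n in ["side"]:
    p,d=robot.read_camera(n); cv2.imwrite(f"pics/{n}20.png",p[:,:,::-1]); np.save(f"pics/{n}20d.npy",d)
o,R=st(); rel(o,R,(.5523,.1225,.052),162.8)
roi=(125,185,260,320); s=10
a=cv2.resize(cv2.imread("pics/side20.png")[roi[0]:roi[1],roi[2]:roi[3]],None,fx=s,fy=s,interpolation=2)
a=cv2.convertScaleAbs(a,alpha=1.7)
cv2.imwrite("pics/c20.png",a)
```

```text
t 23.02 p [551.9 122.4  51.6] rot [179.99   0.01 162.82] F [ 0.   0.8 -2.4] open 19.8 q [ 0.08  0.57  1.6   0.    0.97 -1.19]
to (0.5523, 0.1225, 0.052) 162.8 -> tx -0.0003 ty 0.0002 tz -0.0004 yaw 0.0004  dist 0.001
```

View pics/c20.png

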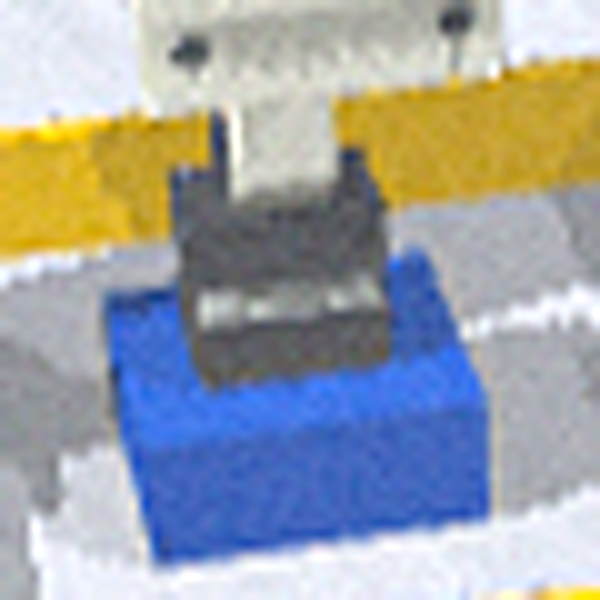

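Run:
```python
from ov import *
im=cv2.imread("pics/side20.png").astype(float).mean(-1)
y=np.radians(-17.2); c=np.array([.5519,.1224])
for u in (-.016,-.01,0,.01,.016):
    def pt(z): return [c[0]+np.cos(y)*u+np.sin(y)*.015, c[1]+np.sin(y)*u-np.cos(y)*.015, z]
    q={k:proj("side",[pt(z)])[0] for k,z in dict(ub=.0596,lt=.052,lb=.034,ut=.0776).items()}
    col=q["ub"][1]; rr=np.arange(138,170,.1)
    pr=map_coordinates(im,[rr,np.full(rr.shape,col)],order=1)
    pk=rr[(rr>150)&(rr<160)][pr[(rr>150)&(rr<160)].argmax()]; pm=pr.max() if 0 else pr[abs(rr-pk)<.05].max()
    base=np.median(pr[(rr>pk+3.5)&(rr<pk+6)]); up=np.median(pr[(rr>pk-7)&(rr<pk-3.5)])
    a=rr[(rr<pk)&(pr<(pm+up)/2)&(rr>pk-6)].max(); b=rr[(rr>pk)&(pr<(pm+base)/2)&(rr<pk+6)].min()
    print(u,"model ub %.1f lt %.1f lb %.1f ut %.1f"%(q["ub"][0],q["lt"][0],q["lb"][0],q["ut"][0]),"meas strip %.1f..%.1f width %.1f (model %.1f)"%(a,b,b-a,q["lt"][0]-q["ub"][0]), round(pm),round(up),round(base))
```

```text
-0.016 model ub 154.8 lt 157.7 lb 164.2 ut 148.0 meas strip 153.8..156.6 width 2.8 (model 2.8) 115 56 57
-0.01 model ub 154.5 lt 157.3 lb 163.9 ut 147.7 meas strip 154.2..156.6 width 2.4 (model 2.8) 93 56 56
0 model ub 153.9 lt 156.7 lb 163.3 ut 147.1 meas strip 152.9..156.4 width 3.5 (model 2.8) 83 56 56
0.01 model ub 153.4 lt 156.2 lb 162.7 ut 146.6 meas strip 153.2..155.5 width 2.3 (model 2.8) 102 55 55
0.016 model ub 153.0 lt 155.8 lb 162.4 ut 146.2 meas strip 151.9..155.2 width 3.3 (model 2.8) 93 51 55
```

The gap strip measures 2.86 px on average against 2.85 px modelled for 7.6 mm, so the gap is right and columns line up. A last 0.4 mm trim and a hold, then a final look at the whole scene.

Request:
apply_moves --plan '[{"tx": -0.0003,"ty": 0,"tz": -0.0004,"yaw": 0,"grip": -1},{"tx": -0.0003,"ty": 0,"tz": -0.0004,"yaw": 0,"grip": -1},{"tx": -0.0003,"ty": 0,"tz": -0.0004,"yaw": 0,"grip": -1},{"tx": -0.0003,"ty": 0,"tz": -0.0004,"yaw": 0,"grip": -1},{"tx": -0.0003,"ty": 0,"tz": -0.0004,"yaw": 0,"grip": -1},{"tx": -0.0003,"ty": 0,"tz": -0.0004,"yaw": 0,"grip": -1}]'

```text
time: 23.78
tool_pos: [0.5521, 0.1223, 0.0519]
tool_rot: [3.141, -0.0, 2.842]
contact_force: [-0.1, -1.0, -2.6]
opening: 0.0201
```

Run:
```python
from ov import *
p,d=robot.read_camera("side"); cv2.imwrite("pics/side21.png",p[:,:,::-1])
o,R=st(); print(abs(o["qvel"]).max())
```

```text
t 23.82 p [552.1 122.3  51.9] rot [180.    -0.   162.82] F [-0.5 -0.1 -2.4] open 19.8 q [ 0.08  0.57  1.6   0.    0.98 -1.19]
0.0012424154631479867
```

View pics/side21.png

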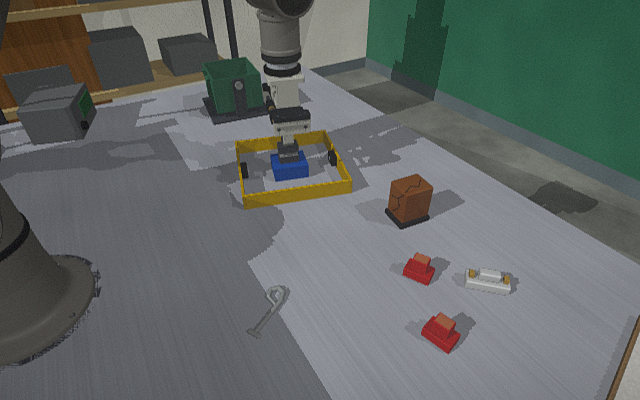

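The upper piece is held above the seated one at about (152, 289). The housing (200, 410), fuse carrier (280, 488), hook (310, 268) and both reds are where they started. Arm is still, so I'm handing in.

Run:
```python
from cell import robot
print(robot.hand_in())
```

```text
the job is handed in; nothing more can be done
None
```

I handed the job in at about 24 s. The face-up iron piece is seated in the blue block's pocket, and the other dark iron piece (copper tang up) is held motionless above it.

- **Seating:** The shoe met the block with about 8 N at a reported height of 7.3 mm, against 7.1 mm predicted for fully home. I let go only after that, and the picture showed the piece level with its bright face up.
- **Final hold:** The gap is about 7.9 mm from the arm's height. At 7.6 mm, just before a last 0.3 mm lift, the camera agreed to the pixel (2.86 px seen, 2.85 px expected). Tilt was under 0.1°, and the arm is centred and turned to match the pose where the first piece was released to within about 0.3 mm. The wrist force showed only the piece's weight, so nothing was touching.
- **Surroundings:** In the last picture the guard, housing, fuse carrier, hook and both red look-alikes are where they started.

Checks that disagreed:
- **Fingertip height:** The first grasp closed on air above the piece without touching it, because the real fingertips end about 30 mm above the reported tool position. I measured this with the side camera and allowed for it in every later height.
- **Camera offset:** The two cameras disagreed by 2–3 mm, and the side camera sees everything about 1 pixel high. Its direct comparison of the two pieces agreed only to about 1 mm, so I set the final centring from the recorded release pose.

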